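# Load the glass-round feeder and wind it home under the scoring head

## Task

Take hold of the scoring machine's crank by its loose wooden sleeve and wind the feeder fully out from under the head to the end of its travel by the crank. Put every loose glass round on the bench into the feeder, pressing each one down against the spring until both catches snap over it and it stays down, then, holding the crank by the sleeve again, wind the loaded feeder fully home under the head and let go. Leave the jar, the hammer and the bowl where they are.

Things in the scene. Friction and masses are not known exactly. Their poses are not given: they have to be found in the camera images.
- round1_center (a point): Centre of a flat blue glass round (disc) lying on the bench, 60 mm in diameter, 14 mm thick (centre 7 mm up), about 0.1 kg; may be absent. All rounds are alike; two to four are present.
- feeder_mouth (a point): On the upright axis of the feeder (an open round magazine), 120 mm above the bench, level with the flat undersides of its two catches; rides with the feeder. Its axes are the machine's: z up, feeder slides along y. A round set between the rods rests on the catches' slopes, underside about 12 mm above this point. Loaded, the top round's centre is 7 mm below this point, earlier ones under it.
- rods_top (a point): On the feeder's axis at the height of the rods' tips (160 mm above the bench, rounded ends 4 mm more). The four upright guide rods are 8 mm thick, centred 25.5 mm from the axis in both x and y, straight up to 148 mm above the bench, then flaring outwards by 5 mm in x and y as a lead-in. A round has 2 mm play all round. The -x and +x sides are open (43 mm between rods) for fingers on a round's rim.
- feeder_plate (a point): On the feeder's axis, on top of its carriage plate, 42 mm above the bench; the plate is 90 mm in x, 110 mm in y. The feeder holds up to four rounds, one on another, all pushed in from above.
- catch_tip_a (a point): Inner lower edge of the sprung steel catch on the feeder's +y side, 25.5 mm from the axis, 16 mm wide in x. Flat below, a steep slope on top that rises outwards to 20 mm above. Push the round at its middle until its top is about 5 mm below this edge: the catches yield by up to 7 mm, snap in over it, and the follower spring then keeps it up against them. The push takes 8 to 20 N.
- catch_tip_b (a point): The same of the like catch on the feeder's -y side. The posts that carry the catches stand 43 to 53 mm from the axis and end just below them.
- head_under (a point): Fixed point on the machine: middle of the underside of the scoring head, 175 mm above the bench, over the feeder's home place. Axes are the machine's. The head is a grey block 80 mm wide in y, 35 mm from here to its +x face and 95 mm to its -x face, 55 mm tall with its cap (top 230 mm above the bench at most), on a column on the -x side. The feeder cannot be loaded under it.
- feeder (a joint): Slide of the feeder along the machine's y, in m: 0 is home, its axis under the head; 0.12 is fully out, 120 mm from home in the machine's -y direction, towards the crank and clear of the head. Driven by the crank, 0.12 m for one and a half turns (0.01273 m per rad).
- follower (a joint): How far the brass spring follower inside the feeder is pressed down, in m: 0 empty (its top 2 mm below the catches), about 0.012 with one round under the catches and 0.014 more for each further one; 0.069 at the bottom. Pushes up with 4 N at 0, plus 80 N/m.
- crank (a joint): Angle of the crank about its upright axis, rad: 0 with the feeder home, 9.42 (one and a half turns) with it fully out, growing counter-clockwise seen from above; stops at both ends. At 0 the sleeve lies on the machine's -x side of the axis. It has friction (about 2.5 N at the sleeve) and stays where it is left.
- crank_axis (a point): On the crank's upright axis, 105 mm above the bench (height of the sleeve's middle), 275 mm from the feeder's home axis in the machine's -y direction. Its axes turn with the crank: the sleeve is 50 mm along its -x.
- sleeve: The wooden grip sleeve of the crank: an upright cylinder 26 mm in diameter, 70 mm long, spinning freely on its pin 50 mm from the crank's axis; origin at its middle, 105 mm above the bench. It can be held from above and led round without turning the wrist. The crank's arm is below it (top 62 mm above the bench); a 10 mm thick pin end stands 5 mm out of its top.
- jar_center (a point): Middle of a lidded glass jar, 72 mm in diameter, 110 mm tall, standing; to be left alone.
- hammer_mid (a point): Middle of a hammer 250 mm long that lies on the bench; to be left alone.
- bowl_rim (a point): Centre of the mouth of a white bowl, 100 mm across, 45 mm tall; to be left alone.
- round2_center (a point): Centre of a flat blue glass round (disc) lying on the bench, 60 mm in diameter, 14 mm thick (centre 7 mm up), about 0.1 kg; may be absent. All rounds are alike; two to four are present.
- round3_center (a point): Centre of a flat blue glass round (disc) lying on the bench, 60 mm in diameter, 14 mm thick (centre 7 mm up), about 0.1 kg; may be absent. All rounds are alike; two to four are present.
- round4_center (a point): Centre of a flat blue glass round (disc) lying on the bench, 60 mm in diameter, 14 mm thick (centre 7 mm up), about 0.1 kg; may be absent. All rounds are alike; two to four are present.
Mind the look-alikes: they are no part of the job. Leave any turquoise look-alike of the part that bears round1_center alone. Leave any turquoise look-alike of the part that bears round3_center alone.

How it is judged:
On the way, in this order (a step that is already met when the one before it is completed fails the run):
1. the feeder is wound fully out (within 8 mm of the end of its travel) with the hand on the crank's sleeve (value of joint feeder above 0.112 m and contact force between the fingers and sleeve above 0.5 N), for 0.1 s.
2. with the feeder still out, every round is in it, under the catches (z of round1_center in the frame of feeder_mouth between -0.075 and -0.004 m and horizontal distance between each of round1_center, round2_center, round3_center, round4_center and feeder_mouth below 0.007 m and z of round2_center in the frame of feeder_mouth between -0.075 and -0.004 m and z of round3_center in the frame of feeder_mouth between -0.075 and -0.004 m and z of round4_center in the frame of feeder_mouth between -0.075 and -0.004 m and value of joint feeder above 0.1 m), for 0.2 s.
3. the loaded feeder is wound home (within 6 mm) with the hand on the crank's sleeve (z of round1_center in the frame of feeder_mouth between -0.075 and -0.004 m and horizontal distance between each of round1_center, round2_center, round3_center, round4_center and feeder_mouth below 0.007 m and z of round2_center in the frame of feeder_mouth between -0.075 and -0.004 m and z of round3_center in the frame of feeder_mouth between -0.075 and -0.004 m and z of round4_center in the frame of feeder_mouth between -0.075 and -0.004 m and value of joint feeder below 0.006 m and contact force between the fingers and sleeve above 0.5 N), for 0.1 s.
At the end, for the whole second after the job is handed in: Every round present is stacked in the feeder below the catches (its centre at least 4 mm below the catches' undersides and within 7 mm of the feeder's axis), and the feeder rests within 6 mm of home under the head (z of round1_center in the frame of feeder_mouth between -0.075 and -0.004 m and horizontal distance between each of round1_center, round2_center, round3_center, round4_center and feeder_mouth below 0.007 m and z of round2_center in the frame of feeder_mouth between -0.075 and -0.004 m and z of round3_center in the frame of feeder_mouth between -0.075 and -0.004 m and z of round4_center in the frame of feeder_mouth between -0.075 and -0.004 m and value of joint feeder below 0.006 m and velocity of joint feeder between -0.01 and 0.01 m/s); the robot touches nothing.
It fails at once if the jar is shifted by more than 30 mm (distance of jar_center from where it was at the start of the episode above 0.03 m).
It fails at once if the hammer is shifted by more than 30 mm (distance of hammer_mid from where it was at the start of the episode above 0.03 m).
It fails at once if the bowl is shifted by more than 30 mm (distance of bowl_rim from where it was at the start of the episode above 0.03 m).
Of round1, round2, round3, round4 only 2 to 4 are there at a start; the rules pass over those that are not, and their reading is None.
At some moment in a run one of round1, round2, round3, round4 may be knocked a few centimetres aside while the robot is not near it.
Once in a run the grip may slacken for a moment while it holds something.
It also fails if it takes over 210 s, if anything falls off the work surface, if the arm or the gripper's body presses on something with over 40 N, if the wrist force passes 120 N, or if a joint passes its speed limit or range.

## Robot

A 7-joint arm with a two-finger parallel gripper is mounted at the origin on the work surface. World frame = base frame: x ahead of the robot, y to its left, z up, the work surface at z = 0. Lengths are in m, angles in rad, forces in N, time in s.
With the tool pointing down it reaches from about 0.4 to 0.875 m from the base axis. Payload 19.3 kg.
Tool frame: the origin (TCP) lies midway between the tips of the shut fingers; the grasp point (between the pads) lies 19 mm behind it; x points along the fingers, y is the direction in which the jaws open and shut, and the axes are right-handed (so a half turn about x gives the same grasp; the last joint's range is limited). The gripper opens to 85 mm and grips with 20 to 120 N. Pads are 22 mm wide; open, the fingers measure 114 mm over their backs; the gripper's body (76 mm by 85 mm) begins 54 mm behind the grasp point. The pads swing forward as they close: fully open they stand 13 mm farther back than shut.
Start: joints at [1.278, 0.521, -0.036, 1.599, 0.021, 1.021, -0.113], TCP at [0.138, -0.61, 0.231] pointing down, gripper open.
Joint ranges: [-2.91, 2.91], [-0.3, 2.13], [-1.5, 1.42], [0.17, 2.43], [-1.26, 4.41], [0.16, 1.93], [-2.52, 2.52]. Speed limits (rad/s): [1.89, 1.89, 2.39, 2.39, 3.01, 3.01, 3.01].

## Interface

Orientations are given as [roll, pitch, yaw] about the fixed x, y, z axes, in that order (R = Rz(yaw) Ry(pitch) Rx(roll)).
In Python, from workcell import bot gives the robot as it stands. The module is installed in compiled form; this text tells all that it offers.
- The arm moves only by the tool servo_tool, never from a script. Its argument "targets" is a list of rows, each an object of numbers: "x", "y", "z": the shift along the tool's x, y, z as a fraction of full scale; "wx", "wy", "wz": the turn, a rotation vector about the tool's x, y, z as a fraction of full scale. A call has 1 to 12 rows; each row is the pose to reach, as a shift and turn from the pose measured when the call began, along the tool's axes at that moment, turning the shorter way round; what a row does not reach only later rows make up. Full scale, the value 1, is 40 cm for a shift and 360 degrees for a turn. A row lasts 1/8 s, in which the tool goes at most 62.5 mm and 10.7 degrees, less where a joint would pass 70% of its speed; a pose out of reach is approached as far as the arm can. A call with a number of a shift or a turn outside -1 to 1 is refused whole. A call with a gripper value outside its range is refused whole. "grip" is the gripper command: -1 is shut, 1 is fully open, values between are in proportion, set as the call begins (left out, the last holds). The fingers move at their own pace and stop on an object; "squeeze" is the grip in N (left out, the last holds). Time passes only in rows, so rows that repeat a pose let the fingers close. It gives the time, the measured TCP pose, the force and the opening at its end, in the units of the state.
- bot.observe(): the state, without advancing time (a new reading comes with each control period).
- bot.grab_frame(name): name is "side" or "top"; returns (picture, depth): 420x560x3 uint8, red, green, blue; 420x560 float32, m along the optical axis (not along the pixel's ray), 0 where there is no reading.
- bot.get_calibration(name): a dict with "intrinsics" (3x3 intrinsics, pixels), "R" (3x3) and "t" (3): a world point X has camera coordinates R X + t. Camera axes: x right, y down, z forward; pixel columns grow to the right and rows downward; lengths in m; the calibration is good to about 2 mm. A picture is of the moment at which its call begins. get_calibration takes no time and is no camera call.
- bot.job_done(): hands the job in, once; it reports no verdict.
Trained networks look in the newest picture that a camera, given by its name, has taken for a name from the list of things; names that differ only in an ending like _2 or _b are one class to them, and where a whole thing is asked for, a point or a joint stands for the part that bears it (a point fixed in the world has none). Each returns a list of dicts, best first, with "confidence" (0 to 1); they miss things now and then, are a little off and sometimes report something else, mostly with a low value. They report only what shows in the picture. A call takes as long as a camera call. They do not tell look-alikes from the thing itself.
- bot.trace(camera, target): "mask" (420x560 bool, what is visible of it) and "pixel" ([column, row] in pixels, amid what is visible of it).
The state is a dict: "clock": time; "qpos": joint angles; "qd": joint speeds; "joint_efforts": joint torques, N m; "position": TCP position; "tool_rot": TCP orientation; "force": force on the tool from outside, world axes, zero at the start; "moment": the same for the moment, N m; "grip_width": finger opening in m.
Only numpy, scipy, OpenCV 4.12 (cv2) and the standard library are available. Lean on these libraries where they do the work, as an engineer would, in place of code of your own. Each camera call takes 0.05 s, during which the arm holds its last target. There are 200 camera calls.

## Working session

There is one attempt and no reset: what is moved stays moved. The work goes in short steps, Python scripts to look and compute and a tool call to move; the robot and the scene stay as the last step left them, time stands still between calls to the robot, and variables do not carry over. Pictures are saved under pics/ and viewed, on a budget of 14 in all, crops included, one or two more only if the job needs it, and the job is handed in when it is done.

Besides the shell and the picture viewer there is one more tool, called after "Emit:" by a JSON object that holds its "op" and its "data", one argument or row to a line. servo_tool: Moves the arm, as the interface text tells. Shift numbers are shares of 40 cm and turn numbers shares of 360 degrees, none past 1 either way. Its arguments: {"type":"object","properties":{"targets":{"type":"array"},"grip":{"type":"number"},"squeeze":{"type":"number"}},"required":["targets"]}

```bash
mkdir -p pics; python3 - <<'E'
from workcell import bot
import cv2,numpy as np
print(bot.observe())
for n in("side","top"):
    p,d=bot.grab_frame(n); cv2.imwrite(f"pics/{n}0.png",p[...,::-1]); np.savez(f"/tmp/{n}0.npz",p=p,d=d)
    print(n,bot.get_calibration(n))
E
```

```text
{'clock': 0.0, 'qpos': array([ 1.27779167,  0.52205314, -0.03634489,  1.60002311,  0.02118585,
        1.02106896, -0.11282268]), 'qd': array([-0.00147339, -0.00106678,  0.00023696,  0.00022574,  0.0018616 ,
        0.00119138,  0.00046707]), 'joint_efforts': array([ 4.81211446e-04, -9.27105904e+01,  1.97970405e+00, -3.69942892e+01,
        1.77244894e-02,  8.28851829e-03, -1.21704225e-04]), 'position': array([ 0.13800531, -0.60922132,  0.23069573]), 'tool_rot': array([-1.51758116,  1.56962808,  1.84679153]), 'force': array([ 0.79560924, -0.4399012 , -0.24766921]), 'moment': array([ 0.00415507, -0.05993751,  0.01822618]), 'grip_width': 0.08536386840871142}
side {'intrinsics': array([[482.99740823,   0.        , 275.36493904],
       [  0.        , 482.99740823, 211.41203001],
       [  0.        ,   0.        ,   1.        ]]), 'R': array([[ 0.94490095, -0.32697455,  0.01580641],
       [-0.16993182, -0.53119895, -0.83003063],
       [ 0.27979524,  0.78161072, -0.55749377]]), 't': array([-0.50598682,  0.23534665,  0.90782593])}
top {'intrinsics': array([[546.02662941,   0.        , 284.78093392],
       [  0.        , 546.02662941, 208.01473686],
       [  0.        ,   0.        ,   1.        ]]), 'R': array([[ 0.01617826, -0.99955333,  0.02512778],
       [-0.98512489, -0.02023456, -0.17064441],
       [ 0.17107663, -0.02199327, -0.98501222]]), 't': array([0.04289663, 0.57726111, 1.37312188])}
```

View pics/top0.png

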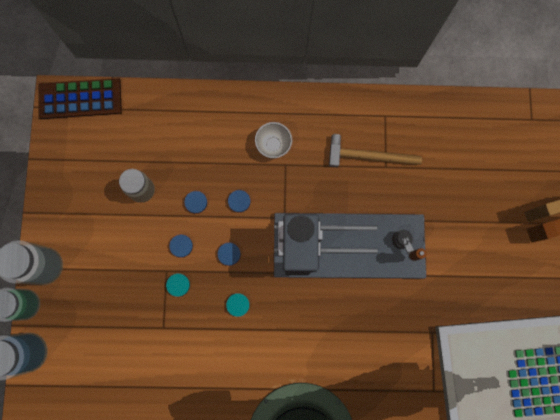

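View pics/side0.png

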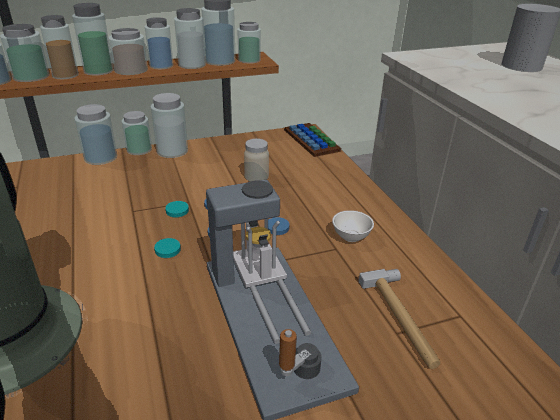

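The top view shows four blue rounds, at (196,202), (238,201), (180,246) and (228,254). The turquoise look-alikes are at (178,285) and (237,305). The machine's head is at (302,243), the crank hub at (403,240) and the sleeve at (418,254). The jar (134,183), bowl (273,140) and hammer (375,155) are clear of these.

```bash
cat > h.py <<'E'
from workcell import bot
import numpy as np, cv2
from scipy.spatial.transform import Rotation as Ro
def snap(n,f=None):
    p,d=bot.grab_frame(n)
    if f: cv2.imwrite(f"pics/{f}.png",p[...,::-1])
    return p,d
def proj(n,X):
    c=bot.get_calibration(n); q=c["intrinsics"]@(c["R"]@np.asarray(X,float)+c["t"]); return q[:2]/q[2]
def atz(n,px,z):
    c=bot.get_calibration(n); r=c["R"].T@np.linalg.inv(c["intrinsics"])@[px[0],px[1],1]; o=-c["R"].T@c["t"]
    return o+r*(z-o[2])/r[2]
def cloud(n,d):
    c=bot.get_calibration(n); v,u=np.mgrid[:420,:560]
    K=c["intrinsics"]; P=np.stack([(u-K[0,2])/K[0,0]*d,(v-K[1,2])/K[1,1]*d,d],-1)
    return (P-c["t"])@c["R"]
def rounds(p):
    h=cv2.cvtColor(p,cv2.COLOR_RGB2HSV); out=[]
    m=cv2.inRange(h,(100,110,50),(118,255,255)); m[:160]=0; m[:,:150]=0; m[:,440:]=0
    n,l,s,c=cv2.connectedComponentsWithStats(m)
    return [(s[i,4],c[i].round(1),atz("top",c[i],0.013)[:2].round(4)) for i in range(1,n) if s[i,4]>60]
def rel(pos,yaw_turn=None):
    "fractions to move TCP to world pos"
    s=bot.observe(); R=Ro.from_euler('xyz',s["tool_rot"])
    return (R.inv().apply(np.asarray(pos)-s["position"])/0.4).round(4)
E
python3 - <<'E'
from h import *
p,d=snap("top"); P=cloud("top",d)
for r in rounds(p): print(r)
for t in("round1_center","sleeve","crank_axis","feeder_plate","head_under","jar_center"):
    try:
        for x in bot.trace("top",t)[:7]:
            m=x["mask"]&(d>0); q=P[m]; print(t,round(x["confidence"],2),np.round(x["pixel"]),m.sum(),np.median(q,0).round(3),np.percentile(q[:,2],[5,95]).round(3), q.min(0).round(3),q.max(0).round(3))
    except Exception as e: print(t,e)
# base plate
z=P[...,2]; 
u,v=np.meshgrid(range(560),range(420)); 
g=p.astype(int); m=(abs(g[...,0]-g[...,2])<35)&(z>0.008)&(z<0.04)&(u>262)&(u<440)&(v>200)&(v<290)
print(m.sum(),np.median(z[m])); print(cv2.minAreaRect(P[m][:,:2].astype(np.float32)*1000))
m=(z>0.2)&(z<0.24)&(u>262)&(u<340)&(v>200)&(v<290); print("headtop",m.sum(),np.median(z[m]),cv2.minAreaRect(P[m][:,:2].astype(np.float32)*1000))
p2,d2=snap("side"); P2=cloud("side",d2)
for x in bot.trace("side","sleeve")[:3]:
    q=P2[x["mask"]&(d2>0)]; print("side sl",x["confidence"],x["pixel"],np.median(q,0).round(3),q.min(0).round(3),q.max(0).round(3))
big=cv2.resize(p[190:290,150:440],None,fx=2.7,fy=2.7,interpolation=2); cv2.imwrite("pics/c1.png",big[...,::-1])
E
```

```text
(np.int32(338), array([238.8, 200.6]), array([0.6001, 0.1758]))
(np.int32(338), array([195.3, 201.7]), array([0.5949, 0.2914]))
(np.int32(357), array([180.6, 245.6]), array([0.4768, 0.3248]))
(np.int32(352), array([228.5, 253.7]), array([0.4578, 0.1986]))
round1_center 0.59 [182. 246.] 425 [0.475 0.325 0.014] [0.008 0.02 ] [ 0.447  0.295 -0.001] [0.505 0.356 0.024]
round1_center 0.57 [174. 286.] 446 [0.374 0.328 0.015] [0.005 0.02 ] [ 0.346  0.298 -0.002] [0.403 0.362 0.025]
sleeve 0.58 [417. 255.] 119 [ 0.452 -0.266  0.131] [0.085 0.144] [ 0.443 -0.28   0.077] [ 0.465 -0.26   0.147]
sleeve 0.21 [280. 235.] 225 [0.496 0.062 0.046] [0.038 0.119] [ 0.457 -0.041  0.021] [0.543 0.07  0.123]
crank_axis 0.57 [411. 250.] 357 [ 0.474 -0.263  0.066] [0.058 0.143] [ 0.443 -0.286  0.018] [ 0.518 -0.235  0.149]
feeder_plate 0.56 [282. 236.] 267 [0.497 0.061 0.045] [0.034 0.186] [ 0.454 -0.047  0.02 ] [0.543 0.07  0.223]
head_under 0.6 [351. 245.] 9725 [ 0.477 -0.118  0.023] [0.016 0.224] [ 0.398 -0.328 -0.007] [0.572 0.082 0.234]
head_under 0.53 [410. 252.] 356 [ 0.475 -0.263  0.066] [0.058 0.143] [ 0.443 -0.29   0.018] [ 0.516 -0.235  0.149]
jar_center 0.78 [136. 186.] 839 [0.618 0.43  0.108] [0.027 0.115] [ 0.59   0.403 -0.003] [0.659 0.502 0.12 ]
6819 0.02089532779858261
((486.30401611328125, -120.92172241210938), (171.14645385742188, 402.5929260253906), 0.5616874694824219)
headtop 1982 0.2214253551608591 ((467.9763488769531, 21.184492111206055), (127.99141693115234, 78.0265121459961), 0.7425735592842102)
side sl 0.6 [289.7, 350.3] [ 0.453 -0.286  0.114] [ 0.445 -0.291  0.07 ] [ 0.47  -0.266  0.141]
```

View pics/c1.png

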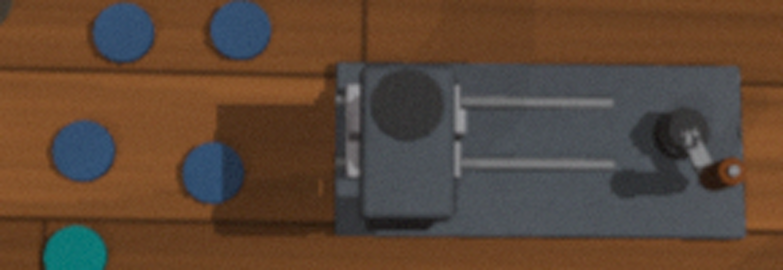

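```bash
python3 - <<'E'
from h import *
s=bot.observe(); R=Ro.from_euler('xyz',s["tool_rot"]); print(R.as_matrix().round(3))
for px in((420.4,253.7),(421,253.2)): print(atz("top",px,.145))
# target orientation: tool x down, y along world +-x (machine yaw .011)
for sg in(1,-1):
    c,si=np.cos(.011),np.sin(.011)
    X=np.array([0,0,-1.]);Y=sg*np.array([c,si,0]);Z=np.cross(X,Y)
    T=Ro.from_matrix(np.stack([X,Y,Z],1)); print(sg,((R.inv()*T).as_rotvec()/(2*np.pi)).round(4))
print(rel([.454,-.272,.25]))
E
```

```text
[[-0.     0.221 -0.975]
 [ 0.    -0.975 -0.221]
 [-1.    -0.    -0.   ]]
[ 0.45485055 -0.27261305  0.145     ]
[ 0.45608212 -0.2740985   0.145     ]
1 [-0.2163 -0.      0.    ]
-1 [0.2837 0.     0.    ]
[-0.0468 -0.6486 -0.9567]
```

Emit:
{"op": "servo_tool", "data": {
  "targets": [
    {"x": -0.0468, "y": -0.162, "z": -0.24, "wx": -0.054},
    {"x": -0.0468, "y": -0.324, "z": -0.478, "wx": -0.108},
    {"x": -0.0468, "y": -0.486, "z": -0.717, "wx": -0.162},
    {"x": -0.0468, "y": -0.6486, "z": -0.9567, "wx": -0.2163},
    {"x": -0.0468, "y": -0.6486, "z": -0.9567, "wx": -0.2163},
    {"x": -0.0468, "y": -0.6486, "z": -0.9567, "wx": -0.2163},
    {"x": -0.0468, "y": -0.6486, "z": -0.9567, "wx": -0.2163},
    {"x": -0.0468, "y": -0.6486, "z": -0.9567, "wx": -0.2163},
    {"x": -0.0468, "y": -0.6486, "z": -0.9567, "wx": -0.2163},
    {"x": -0.0468, "y": -0.6486, "z": -0.9567, "wx": -0.2163},
    {"x": -0.0468, "y": -0.6486, "z": -0.9567, "wx": -0.2163},
    {"x": -0.0468, "y": -0.6486, "z": -0.9567, "wx": -0.2163}
  ],
  "grip": 1
}}

```text
$.targets[0]: bad value
```

Emit:
{"op": "servo_tool", "data": {
  "targets": [
    {"x": -0.0468, "y": -0.162, "z": -0.24, "wx": -0.054, "wy": 0, "wz": 0},
    {"x": -0.0468, "y": -0.324, "z": -0.478, "wx": -0.108, "wy": 0, "wz": 0},
    {"x": -0.0468, "y": -0.486, "z": -0.717, "wx": -0.162, "wy": 0, "wz": 0},
    {"x": -0.0468, "y": -0.6486, "z": -0.9567, "wx": -0.2163, "wy": 0, "wz": 0},
    {"x": -0.0468, "y": -0.6486, "z": -0.9567, "wx": -0.2163, "wy": 0, "wz": 0},
    {"x": -0.0468, "y": -0.6486, "z": -0.9567, "wx": -0.2163, "wy": 0, "wz": 0},
    {"x": -0.0468, "y": -0.6486, "z": -0.9567, "wx": -0.2163, "wy": 0, "wz": 0},
    {"x": -0.0468, "y": -0.6486, "z": -0.9567, "wx": -0.2163, "wy": 0, "wz": 0},
    {"x": -0.0468, "y": -0.6486, "z": -0.9567, "wx": -0.2163, "wy": 0, "wz": 0},
    {"x": -0.0468, "y": -0.6486, "z": -0.9567, "wx": -0.2163, "wy": 0, "wz": 0},
    {"x": -0.0468, "y": -0.6486, "z": -0.9567, "wx": -0.2163, "wy": 0, "wz": 0}
  ],
  "grip": 1
}}

```text
clock: 1.92
position: [0.4531, -0.2731, 0.25]
tool_rot: [-0.882, 1.57, -2.445]
force: [0.2, -0.3, -0.1]
grip_width: 0.0849
```

Emit:
{"op": "servo_tool", "data": {
  "targets": [
    {"x": 0.13, "y": 0.005, "z": 0, "wx": 0, "wy": 0, "wz": 0},
    {"x": 0.24, "y": 0.005, "z": 0, "wx": 0, "wy": 0, "wz": 0},
    {"x": 0.34, "y": 0.005, "z": 0, "wx": 0, "wy": 0, "wz": 0},
    {"x": 0.3975, "y": 0.005, "z": 0, "wx": 0, "wy": 0, "wz": 0},
    {"x": 0.3975, "y": 0.005, "z": 0, "wx": 0, "wy": 0, "wz": 0}
  ]
}}

```text
clock: 2.55
position: [0.4539, -0.2734, 0.0898]
tool_rot: [-1.853, 1.568, 2.867]
force: [-0.1, 0.1, 0.6]
grip_width: 0.0853
```

Emit:
{"op": "servo_tool", "data": {
  "targets": [
    {"x": 0, "y": 0, "z": 0, "wx": 0, "wy": 0, "wz": 0},
    {"x": 0, "y": 0, "z": 0, "wx": 0, "wy": 0, "wz": 0},
    {"x": 0, "y": 0, "z": 0, "wx": 0, "wy": 0, "wz": 0},
    {"x": 0, "y": 0, "z": 0, "wx": 0, "wy": 0, "wz": 0},
    {"x": 0, "y": 0, "z": 0, "wx": 0, "wy": 0, "wz": 0},
    {"x": 0, "y": 0, "z": 0, "wx": 0, "wy": 0, "wz": 0}
  ],
  "grip": -1,
  "squeeze": 60
}}

```text
clock: 3.3
position: [0.4561, -0.2736, 0.0913]
tool_rot: [1.277, 1.569, -0.286]
force: [6.5, 1.7, 9.9]
grip_width: 0.0246
```

```bash
python3 - <<'E'
from h import *
s=bot.observe(); print(s["position"],s["force"],s["grip_width"],s["qpos"].round(2)); print(Ro.from_euler('xyz',s["tool_rot"]).as_matrix().round(3))
snap("side","s1")
E
```

```text
[ 0.45608717 -0.27361762  0.09126286] [6.53714148 1.71415838 9.91773442] 0.02458158811398936 [ 0.72  0.6  -0.39  1.94  0.36  0.66  0.11]
[[ 0.002  1.     0.008]
 [-0.     0.008 -1.   ]
 [-1.     0.002  0.   ]]
```

View pics/s1.png

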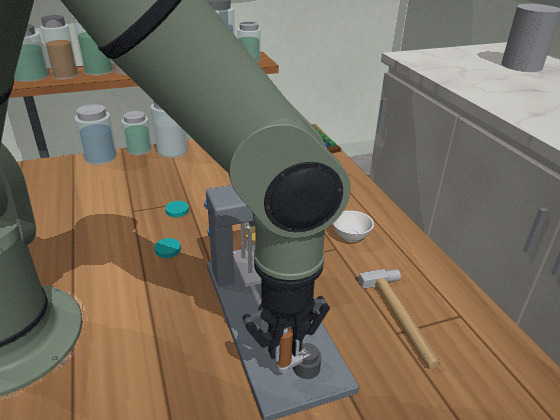

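```bash
cat >> h.py <<'E'
def arc(c,a0,step,n,zt=None):
    "rows for arc about centre c, start angle a0 deg (world), current pose start"
    s=bot.observe(); R=Ro.from_euler('xyz',s["tool_rot"]); out=[]
    for k in range(1,n+1):
        a=np.radians(a0+step*k); t=np.array([c[0]+.05*np.cos(a),c[1]+.05*np.sin(a),zt or s["position"][2]])
        f=(R.inv().apply(t-s["position"])/.4).round(3)+0.
        out.append('{"x": %g, "y": %g, "z": %g, "wx": 0, "wy": 0, "wz": 0}'%tuple(f))
    print(", ".join(out)); print("ends at",a0+step*n)
E
python3 -c "
from h import *
arc((.5017,-.2533),204,14,7,.0905)"
```

```text
{"x": 0.002, "y": 0.015, "z": 0.026, "wx": 0, "wy": 0, "wz": 0}, {"x": 0.002, "y": 0.037, "z": 0.048, "wx": 0, "wy": 0, "wz": 0}, {"x": 0.002, "y": 0.063, "z": 0.064, "wx": 0, "wy": 0, "wz": 0}, {"x": 0.002, "y": 0.092, "z": 0.073, "wx": 0, "wy": 0, "wz": 0}, {"x": 0.002, "y": 0.122, "z": 0.075, "wx": 0, "wy": 0, "wz": 0}, {"x": 0.002, "y": 0.152, "z": 0.069, "wx": 0, "wy": 0, "wz": 0}, {"x": 0.002, "y": 0.18, "z": 0.057, "wx": 0, "wy": 0, "wz": 0}
ends at 302
```

Emit:
{"op": "servo_tool", "data": {
  "targets": [
    {"x": 0.002, "y": 0.015, "z": 0.026, "wx": 0, "wy": 0, "wz": 0},
    {"x": 0.002, "y": 0.037, "z": 0.048, "wx": 0, "wy": 0, "wz": 0},
    {"x": 0.002, "y": 0.063, "z": 0.064, "wx": 0, "wy": 0, "wz": 0},
    {"x": 0.002, "y": 0.092, "z": 0.073, "wx": 0, "wy": 0, "wz": 0},
    {"x": 0.002, "y": 0.122, "z": 0.075, "wx": 0, "wy": 0, "wz": 0},
    {"x": 0.002, "y": 0.152, "z": 0.069, "wx": 0, "wy": 0, "wz": 0},
    {"x": 0.002, "y": 0.18, "z": 0.057, "wx": 0, "wy": 0, "wz": 0}
  ]
}}

```text
clock: 4.22
position: [0.5296, -0.3034, 0.0918]
tool_rot: [0.628, 1.559, -0.941]
force: [15.6, -35.2, -15.8]
grip_width: 0.025
```

```bash
python3 -c "
from h import *
s=bot.observe();print(s['position'],s['force'],s['grip_width'])
arc((.5017,-.2533),302,15,12,.0905)"
```

```text
[ 0.52957146 -0.30342861  0.09179331] [ 15.63701897 -35.18864344 -15.81890155] 0.02496627835754595
{"x": 0.003, "y": 0.022, "z": -0.04, "wx": 0, "wy": 0, "wz": 0}, {"x": 0.003, "y": 0.041, "z": -0.067, "wx": 0, "wy": 0, "wz": 0}, {"x": 0.003, "y": 0.052, "z": -0.097, "wx": 0, "wy": 0, "wz": 0}, {"x": 0.002, "y": 0.056, "z": -0.13, "wx": 0, "wy": 0, "wz": 0}, {"x": 0.002, "y": 0.05, "z": -0.162, "wx": 0, "wy": 0, "wz": 0}, {"x": 0.002, "y": 0.037, "z": -0.192, "wx": 0, "wy": 0, "wz": 0}, {"x": 0.001, "y": 0.016, "z": -0.217, "wx": 0, "wy": 0, "wz": 0}, {"x": 0.001, "y": -0.01, "z": -0.236, "wx": 0, "wy": 0, "wz": 0}, {"x": 0.001, "y": -0.041, "z": -0.247, "wx": 0, "wy": 0, "wz": 0}, {"x": 0, "y": -0.074, "z": -0.25, "wx": 0, "wy": 0, "wz": 0}, {"x": 0, "y": -0.106, "z": -0.245, "wx": 0, "wy": 0, "wz": 0}, {"x": 0, "y": -0.135, "z": -0.232, "wx": 0, "wy": 0, "wz": 0}
ends at 482
```

```bash
python3 -c "
from h import *
arc((.504,-.2603),300,15,7,.0915)"
```

```text
{"x": 0.001, "y": 0.024, "z": -0.019, "wx": 0, "wy": 0, "wz": 0}, {"x": 0.001, "y": 0.044, "z": -0.045, "wx": 0, "wy": 0, "wz": 0}, {"x": 0, "y": 0.057, "z": -0.075, "wx": 0, "wy": 0, "wz": 0}, {"x": 0, "y": 0.061, "z": -0.108, "wx": 0, "wy": 0, "wz": 0}, {"x": 0, "y": 0.057, "z": -0.14, "wx": 0, "wy": 0, "wz": 0}, {"x": -0.001, "y": 0.045, "z": -0.17, "wx": 0, "wy": 0, "wz": 0}, {"x": -0.001, "y": 0.025, "z": -0.196, "wx": 0, "wy": 0, "wz": 0}
ends at 405
```

Emit:
{"op": "servo_tool", "data": {
  "targets": [
    {"x": 0.001, "y": 0.024, "z": -0.019, "wx": 0, "wy": 0, "wz": 0},
    {"x": 0.001, "y": 0.044, "z": -0.045, "wx": 0, "wy": 0, "wz": 0},
    {"x": 0, "y": 0.057, "z": -0.075, "wx": 0, "wy": 0, "wz": 0},
    {"x": 0, "y": 0.061, "z": -0.108, "wx": 0, "wy": 0, "wz": 0},
    {"x": 0, "y": 0.057, "z": -0.14, "wx": 0, "wy": 0, "wz": 0},
    {"x": -0.001, "y": 0.045, "z": -0.17, "wx": 0, "wy": 0, "wz": 0},
    {"x": -0.001, "y": 0.025, "z": -0.196, "wx": 0, "wy": 0, "wz": 0},
    {"x": -0.001, "y": 0.025, "z": -0.196, "wx": 0, "wy": 0, "wz": 0}
  ]
}}

```text
clock: 5.22
position: [0.5384, -0.2241, 0.0916]
tool_rot: [0.55, 1.56, -1.018]
force: [-1.2, 2.0, -6.2]
grip_width: 0.0246
```

```bash
python3 -c "
from h import *
s=bot.observe();print(s['position'],s['force'],s['grip_width'],Ro.from_euler('xyz',s['tool_rot']).as_matrix().round(3))
"
```

```text
[ 0.53835773 -0.22413248  0.09157262] [-1.22820111  2.02512095 -6.1957657 ] 0.024578166868419717 [[ 0.006  1.     0.003]
 [-0.009  0.003 -1.   ]
 [-1.     0.006  0.009]]
```

```bash
python3 -c "
from h import *
arc((.504,-.2603),406,14,12,.0915)"
```

```text
{"x": 0, "y": -0.023, "z": -0.018, "wx": 0, "wy": 0, "wz": 0}, {"x": 0, "y": -0.051, "z": -0.03, "wx": 0, "wy": 0, "wz": 0}, {"x": -0.001, "y": -0.081, "z": -0.035, "wx": 0, "wy": 0, "wz": 0}, {"x": -0.001, "y": -0.112, "z": -0.032, "wx": 0, "wy": 0, "wz": 0}, {"x": -0.001, "y": -0.141, "z": -0.022, "wx": 0, "wy": 0, "wz": 0}, {"x": -0.001, "y": -0.166, "z": -0.006, "wx": 0, "wy": 0, "wz": 0}, {"x": -0.001, "y": -0.187, "z": 0.016, "wx": 0, "wy": 0, "wz": 0}, {"x": -0.001, "y": -0.202, "z": 0.043, "wx": 0, "wy": 0, "wz": 0}, {"x": 0, "y": -0.21, "z": 0.072, "wx": 0, "wy": 0, "wz": 0}, {"x": 0, "y": -0.211, "z": 0.103, "wx": 0, "wy": 0, "wz": 0}, {"x": 0, "y": -0.204, "z": 0.133, "wx": 0, "wy": 0, "wz": 0}, {"x": 0.001, "y": -0.19, "z": 0.16, "wx": 0, "wy": 0, "wz": 0}
ends at 574
```

Emit:
{"op": "servo_tool", "data": {
  "targets": [
    {"x": 0, "y": -0.023, "z": -0.018, "wx": 0, "wy": 0, "wz": 0},
    {"x": 0, "y": -0.051, "z": -0.03, "wx": 0, "wy": 0, "wz": 0},
    {"x": -0.001, "y": -0.081, "z": -0.035, "wx": 0, "wy": 0, "wz": 0},
    {"x": -0.001, "y": -0.112, "z": -0.032, "wx": 0, "wy": 0, "wz": 0},
    {"x": -0.001, "y": -0.141, "z": -0.022, "wx": 0, "wy": 0, "wz": 0},
    {"x": -0.001, "y": -0.166, "z": -0.006, "wx": 0, "wy": 0, "wz": 0},
    {"x": -0.001, "y": -0.187, "z": 0.016, "wx": 0, "wy": 0, "wz": 0},
    {"x": -0.001, "y": -0.202, "z": 0.043, "wx": 0, "wy": 0, "wz": 0},
    {"x": 0, "y": -0.21, "z": 0.072, "wx": 0, "wy": 0, "wz": 0},
    {"x": 0, "y": -0.211, "z": 0.103, "wx": 0, "wy": 0, "wz": 0},
    {"x": 0, "y": -0.204, "z": 0.133, "wx": 0, "wy": 0, "wz": 0},
    {"x": 0.001, "y": -0.19, "z": 0.16, "wx": 0, "wy": 0, "wz": 0}
  ]
}}

```text
clock: 6.72
position: [0.4624, -0.288, 0.0915]
tool_rot: [0.601, 1.561, -0.967]
force: [3.2, 5.8, -1.4]
grip_width: 0.0247
```

```bash
python3 -c "
from h import *
s=bot.observe();print(s['position'],s['force'],s['grip_width'])
d=s['position'][:2]-[.504,-.2603];print(np.hypot(*d),np.degrees(np.arctan2(d[1],d[0]))%360)
arc((.504,-.2603),574,13.5,11,.0915)"
```

```text
[ 0.46244387 -0.28798797  0.09146557] [ 3.1807696   5.75664221 -1.44018267] 0.024666723288605773
0.049935319089481615 213.6746809241509
{"x": 0, "y": 0.019, "z": 0.023, "wx": 0, "wy": 0, "wz": 0}, {"x": 0, "y": 0.043, "z": 0.04, "wx": 0, "wy": 0, "wz": 0}, {"x": 0.001, "y": 0.07, "z": 0.051, "wx": 0, "wy": 0, "wz": 0}, {"x": 0.001, "y": 0.099, "z": 0.056, "wx": 0, "wy": 0, "wz": 0}, {"x": 0.001, "y": 0.129, "z": 0.054, "wx": 0, "wy": 0, "wz": 0}, {"x": 0.001, "y": 0.157, "z": 0.045, "wx": 0, "wy": 0, "wz": 0}, {"x": 0.001, "y": 0.182, "z": 0.029, "wx": 0, "wy": 0, "wz": 0}, {"x": 0.001, "y": 0.202, "z": 0.008, "wx": 0, "wy": 0, "wz": 0}, {"x": 0.001, "y": 0.218, "z": -0.017, "wx": 0, "wy": 0, "wz": 0}, {"x": 0.001, "y": 0.227, "z": -0.045, "wx": 0, "wy": 0, "wz": 0}, {"x": 0.001, "y": 0.229, "z": -0.074, "wx": 0, "wy": 0, "wz": 0}
ends at 722.5
```

Emit:
{"op": "servo_tool", "data": {
  "targets": [
    {"x": 0, "y": 0.019, "z": 0.023, "wx": 0, "wy": 0, "wz": 0},
    {"x": 0, "y": 0.043, "z": 0.04, "wx": 0, "wy": 0, "wz": 0},
    {"x": 0.001, "y": 0.07, "z": 0.051, "wx": 0, "wy": 0, "wz": 0},
    {"x": 0.001, "y": 0.099, "z": 0.056, "wx": 0, "wy": 0, "wz": 0},
    {"x": 0.001, "y": 0.129, "z": 0.054, "wx": 0, "wy": 0, "wz": 0},
    {"x": 0.001, "y": 0.157, "z": 0.045, "wx": 0, "wy": 0, "wz": 0},
    {"x": 0.001, "y": 0.182, "z": 0.029, "wx": 0, "wy": 0, "wz": 0},
    {"x": 0.001, "y": 0.202, "z": 0.008, "wx": 0, "wy": 0, "wz": 0},
    {"x": 0.001, "y": 0.218, "z": -0.017, "wx": 0, "wy": 0, "wz": 0},
    {"x": 0.001, "y": 0.227, "z": -0.045, "wx": 0, "wy": 0, "wz": 0},
    {"x": 0.001, "y": 0.229, "z": -0.074, "wx": 0, "wy": 0, "wz": 0},
    {"x": 0.001, "y": 0.229, "z": -0.074, "wx": 0, "wy": 0, "wz": 0}
  ]
}}

```text
clock: 8.22
position: [0.5546, -0.2601, 0.0917]
tool_rot: [0.576, 1.557, -0.993]
force: [6.7, -16.6, -9.0]
grip_width: 0.0245
```

```bash
python3 -c "
from h import *
s=bot.observe();print(s['position'],s['force'],s['grip_width'])
d=s['position'][:2]-[.504,-.2603];print(np.hypot(*d),np.degrees(np.arctan2(d[1],d[0])))
snap('side','s2')"
```

```text
[ 0.5545669  -0.26014198  0.09166339] [  6.70393744 -16.61513744  -8.95922144] 0.024459240477953427
0.050567146537437595 0.17904757311113859
```

View pics/s2.png

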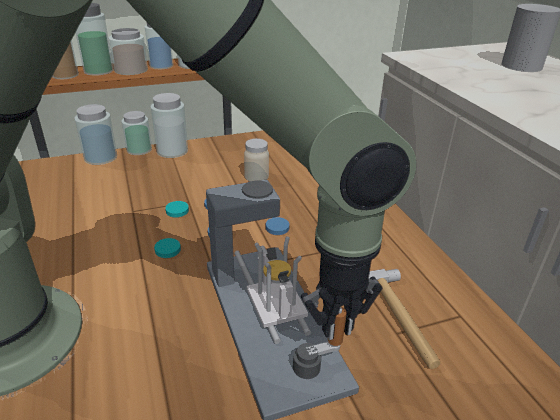

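Emit:
{"op": "servo_tool", "data": {
  "targets": [
    {"x": 0, "y": 0, "z": 0.005, "wx": 0, "wy": 0, "wz": 0},
    {"x": 0, "y": 0, "z": 0.005, "wx": 0, "wy": 0, "wz": 0},
    {"x": 0, "y": 0, "z": 0.005, "wx": 0, "wy": 0, "wz": 0},
    {"x": -0.1, "y": 0, "z": 0.005, "wx": 0, "wy": 0, "wz": 0},
    {"x": -0.25, "y": 0, "z": 0.005, "wx": 0, "wy": 0, "wz": 0},
    {"x": -0.4, "y": 0, "z": 0.005, "wx": 0, "wy": 0, "wz": 0},
    {"x": -0.5, "y": 0, "z": 0.05, "wx": 0, "wy": 0, "wz": 0},
    {"x": -0.5, "y": 0, "z": 0.15, "wx": 0, "wy": 0, "wz": 0}
  ],
  "grip": 0.2
}}

```text
clock: 9.28
position: [0.5548, -0.317, 0.2964]
tool_rot: [0.767, 1.552, -0.799]
force: [1.3, -0.5, -0.1]
grip_width: 0.0513
```

```bash
python3 - <<'E'
from h import *
s=bot.observe();print(s['position'],s['force'],s['grip_width'])
p,d=snap('top'); P=cloud("top",d); np.savez("/tmp/t1.npz",p=p,d=d)
for r in rounds(p): print(r)
for y in(-.0985,-.106):
  for X in((.502,y,.12),(.502,y,.16)): print(X,proj("top",X).round(1))
for t in("rods_top","catch_tip_a","feeder_mouth","sleeve"):
  for x in bot.trace("top",t)[:3]:
    m=x["mask"]&(d>0);print(t,round(x["confidence"],2),np.round(x["pixel"],1),m.sum(),np.median(P[m],0).round(3))
c=cv2.resize(p[200:285,280:440],None,fx=5,fy=5,interpolation=cv2.INTER_CUBIC); cv2.imwrite("pics/c2.png",c[...,::-1])
E
```

```text
[ 0.55482105 -0.3170161   0.29639184] [ 1.28814128 -0.52334344 -0.10222505] 0.05134360097595918
(np.int32(342), array([238.8, 200.7]), array([0.5999, 0.1758]))
(np.int32(341), array([195.3, 201.7]), array([0.5948, 0.2914]))
(np.int32(358), array([180.6, 245.6]), array([0.4769, 0.3247]))
(np.int32(352), array([228.4, 253.7]), array([0.4578, 0.1989]))
(0.502, -0.0985, 0.12) [346.8 234.1]
(0.502, -0.0985, 0.16) [349.1 232.1]
(0.502, -0.106, 0.12) [349.8 234.2]
(0.502, -0.106, 0.16) [352.2 232.1]
rods_top 0.67 [340.7 242.8] 1494 [ 0.493 -0.094  0.048]
rods_top 0.17 [351.  243.9] 9718 [ 0.476 -0.114  0.025]
catch_tip_a 0.52 [343.3 238.5] 1544 [ 0.493 -0.094  0.047]
feeder_mouth 0.98 [343.5 236.4] 1550 [ 0.493 -0.094  0.047]
feeder_mouth 0.65 [238.4 199.7] 391 [0.597 0.177 0.015]
```

View pics/c2.png

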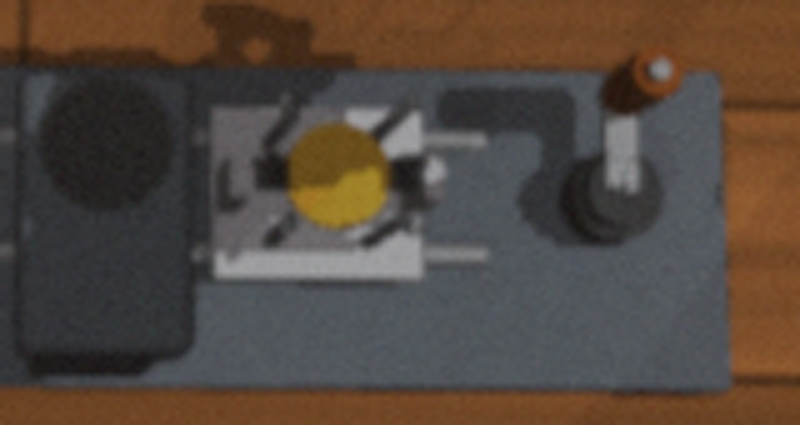

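```bash
python3 - <<'E'
from h import *
z=np.load("/tmp/t1.npz"); p=z["p"]; d=z["d"]; P=cloud("top",d)
h=cv2.cvtColor(p,cv2.COLOR_RGB2HSV); m=cv2.inRange(h,(15,110,50),(35,255,255)); m[:,:325]=0;m[:,370:]=0;m[:210]=0;m[260:]=0
c,r=cv2.minEnclosingCircle(cv2.findNonZero(m)); mo=cv2.moments(m,True); cc=(mo["m10"]/mo["m00"],mo["m01"]/mo["m00"])
print(c,r,cc,atz("top",c,.118),atz("top",cc,.118), np.median(P[m>0],0))
print("pin",atz("top",(412,213.6),.145))
# side view: pin & follower, arm clear?
p2,d2=snap("side","s3"); P2=cloud("side",d2)
h=cv2.cvtColor(p2,cv2.COLOR_RGB2HSV); m=cv2.inRange(h,(18,120,50),(32,255,255)); m[:240]=0;m[300:]=0;m[:,:255]=0;m[:,:][:,300:]=0
c,r=cv2.minEnclosingCircle(cv2.findNonZero(m)); print("side",c,r,m.sum()//255,atz("side",c,.118))
cv2.imwrite("pics/c3.png",cv2.resize(p2[225:385,215:375],None,fx=4,fy=4,interpolation=2)[:600,...,::-1])
for y in(-.0985,-.1025,-.106): print(y,proj("side",(.502,y,.118)))
E
```

```text
(344.70001220703125, 227.5) 17.808521270751953 (347.0916905444126, 234.5730659025788) [ 0.51864284 -0.09367898  0.118     ] [ 0.50118333 -0.09954095  0.118     ] [ 0.50036865 -0.09940101  0.11851299]
pin [ 0.55227633 -0.25460384  0.145     ]
side (276.72222900390625, 269.5) 13.731422424316406 304 [ 0.49986887 -0.10497394  0.118     ]
-0.0985 [276.65875056 267.10964776]
-0.1025 [277.36328058 268.43990913]
-0.106 [277.98376121 269.61147229]
```

View pics/c3.png

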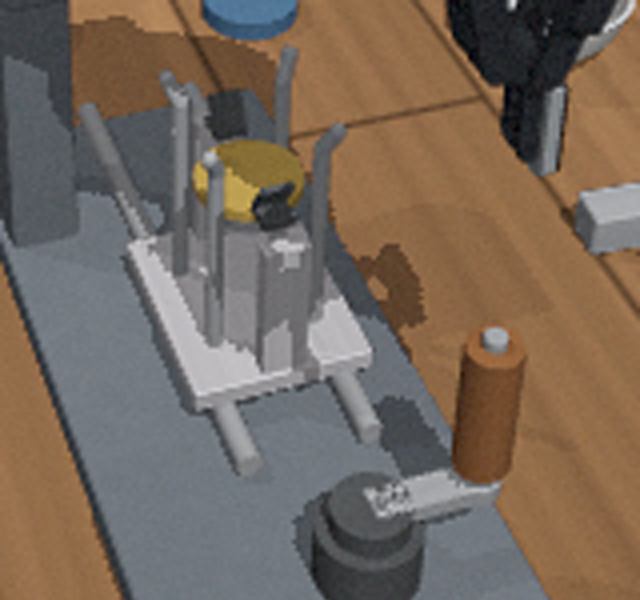

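```bash
cat >> h.py <<'E'
YAW=.01
def T0(yaw=YAW):
    c,s=np.cos(yaw),np.sin(yaw); return Ro.from_matrix(np.array([[0,c,s],[0,s,-c],[-1,0,0]]))
def rows(*pts,yaw=YAW):
    s=bot.observe(); R=Ro.from_euler('xyz',s["tool_rot"]); w=(R.inv()*T0(yaw)).as_rotvec()/(2*np.pi)
    w=w.round(4)+0.
    print(s["position"].round(4),s["force"].round(1),round(s["grip_width"],4))
    for p in pts: print(p,'{"x": %g, "y": %g, "z": %g, "wx": %g, "wy": %g, "wz": %g}'%(*(R.inv().apply(np.asarray(p)-s["position"])/.4).round(4)+0.,*w))
E
python3 -c "
from h import *
print(atz('side',(338.75,308.75),.145))
rows((.555,-.3,.31),(.458,.199,.31),(.458,.199,.08))"
```

```text
[ 0.5527273  -0.25665523  0.145     ]
[ 0.5532 -0.3168  0.292 ] [ 0.   0.5 -0.4] 0.0513
(0.555, -0.3, 0.31) {"x": -0.0453, "y": 0.0049, "z": -0.0415, "wx": -0.0011, "wy": 0.0017, "wz": -0.0012}
(0.458, 0.199, 0.31) {"x": -0.0604, "y": -0.2339, "z": -1.2896, "wx": -0.0011, "wy": 0.0017, "wz": -0.0012}
(0.458, 0.199, 0.08) {"x": 0.5146, "y": -0.238, "z": -1.2958, "wx": -0.0011, "wy": 0.0017, "wz": -0.0012}
```

Emit:
{"op": "servo_tool", "data": {
  "targets": [
    {"x": -0.05, "y": 0, "z": -0.1, "wx": -0.0011, "wy": 0.0017, "wz": -0.0012},
    {"x": -0.06, "y": -0.05, "z": -0.25, "wx": -0.0011, "wy": 0.0017, "wz": -0.0012},
    {"x": -0.06, "y": -0.08, "z": -0.4, "wx": -0.0011, "wy": 0.0017, "wz": -0.0012},
    {"x": -0.06, "y": -0.11, "z": -0.55, "wx": -0.0011, "wy": 0.0017, "wz": -0.0012},
    {"x": -0.06, "y": -0.14, "z": -0.7, "wx": -0.0011, "wy": 0.0017, "wz": -0.0012},
    {"x": -0.06, "y": -0.17, "z": -0.85, "wx": -0.0011, "wy": 0.0017, "wz": -0.0012},
    {"x": -0.06, "y": -0.2, "z": -1, "wx": -0.0011, "wy": 0.0017, "wz": -0.0012},
    {"x": -0.06, "y": -0.2, "z": -1, "wx": -0.0011, "wy": 0.0017, "wz": -0.0012}
  ],
  "grip": 0.75
}}

```text
clock: 10.58
position: [0.4703, 0.0882, 0.3115]
tool_rot: [2.857, 1.57, 1.304]
force: [0.2, -0.8, -0.1]
grip_width: 0.0746
```

```bash
python3 -c "
from h import *
rows((.458,.199,.30),(.459,.199,.1),(.459,.199,.001))"
```

```text
[0.4703 0.0882 0.3115] [ 0.2 -0.8 -0.1] 0.0746
(0.458, 0.199, 0.3) {"x": 0.0291, "y": -0.0259, "z": -0.2774, "wx": 0.0012, "wy": -0.0001, "wz": 0}
(0.459, 0.199, 0.1) {"x": 0.5291, "y": -0.0235, "z": -0.277, "wx": 0.0012, "wy": -0.0001, "wz": 0}
(0.459, 0.199, 0.001) {"x": 0.7766, "y": -0.0236, "z": -0.2767, "wx": 0.0012, "wy": -0.0001, "wz": 0}
```

Emit:
{"op": "servo_tool", "data": {
  "targets": [
    {"x": 0.03, "y": -0.0236, "z": -0.15, "wx": 0.0012, "wy": 0, "wz": 0},
    {"x": 0.03, "y": -0.0236, "z": -0.2767, "wx": 0.0012, "wy": 0, "wz": 0},
    {"x": 0.15, "y": -0.0236, "z": -0.2767, "wx": 0.0012, "wy": 0, "wz": 0},
    {"x": 0.3, "y": -0.0236, "z": -0.2767, "wx": 0.0012, "wy": 0, "wz": 0},
    {"x": 0.45, "y": -0.0236, "z": -0.2767, "wx": 0.0012, "wy": 0, "wz": 0},
    {"x": 0.58, "y": -0.0236, "z": -0.2767, "wx": 0.0012, "wy": 0, "wz": 0},
    {"x": 0.68, "y": -0.0236, "z": -0.2767, "wx": 0.0012, "wy": 0, "wz": 0},
    {"x": 0.74, "y": -0.0236, "z": -0.2767, "wx": 0.0012, "wy": 0, "wz": 0},
    {"x": 0.778, "y": -0.0236, "z": -0.2767, "wx": 0.0012, "wy": 0, "wz": 0},
    {"x": 0.778, "y": -0.0236, "z": -0.2767, "wx": 0.0012, "wy": 0, "wz": 0}
  ]
}}

```text
clock: 11.82
position: [0.4586, 0.1991, 0.0001]
tool_rot: [-2.152, 1.57, 2.571]
force: [0.4, -0.2, 0.3]
grip_width: 0.0751
```

Emit:
{"op": "servo_tool", "data": {
  "targets": [
    {"x": 0.005, "y": 0, "z": 0, "wx": 0, "wy": 0, "wz": 0},
    {"x": 0.005, "y": 0, "z": 0, "wx": 0, "wy": 0, "wz": 0},
    {"x": 0.005, "y": 0, "z": 0, "wx": 0, "wy": 0, "wz": 0},
    {"x": 0.005, "y": 0, "z": 0, "wx": 0, "wy": 0, "wz": 0}
  ],
  "grip": -1,
  "squeeze": 40
}}

```text
clock: 12.32
position: [0.4591, 0.1993, -0.0009]
tool_rot: [2.563, 1.569, 1.003]
force: [-1.7, 0.3, 6.3]
grip_width: 0.0582
```

```bash
python3 -c "
from h import *
rows((.459,.199,.28))
snap('side','s4')
p,d=snap('top');[print(r) for r in rounds(p)]
p=cv2.imread('pics/s4.png')[170:290,170:330]; cv2.imwrite('pics/c4.png',cv2.resize(p,None,fx=4,fy=4))"
```

```text
[ 0.4591  0.1993 -0.0009] [-1.7  0.3  6.3] 0.0582
(0.459, 0.199, 0.28) {"x": -0.7022, "y": 0.0003, "z": 0, "wx": 0.0001, "wy": -0.0002, "wz": -0.0001}
(np.int32(344), array([238.7, 200.7]), array([0.5999, 0.1761]))
(np.int32(344), array([195.2, 201.7]), array([0.5947, 0.2919]))
(np.int32(216), array([177.8, 244.4]), array([0.4797, 0.3322]))
```

View pics/c4.png

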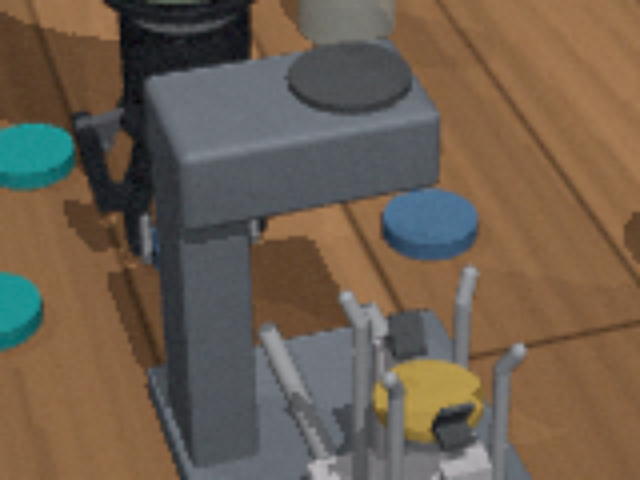

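Emit:
{"op": "servo_tool", "data": {
  "targets": [
    {"x": -0.1, "y": 0, "z": 0, "wx": 0, "wy": 0, "wz": 0},
    {"x": -0.25, "y": 0, "z": 0, "wx": 0, "wy": 0, "wz": 0},
    {"x": -0.4, "y": 0, "z": 0, "wx": 0, "wy": 0, "wz": 0},
    {"x": -0.55, "y": 0, "z": 0, "wx": 0, "wy": 0, "wz": 0},
    {"x": -0.7, "y": 0, "z": 0, "wx": 0, "wy": 0, "wz": 0},
    {"x": -0.72, "y": 0.03, "z": 0.15, "wx": 0, "wy": 0, "wz": 0},
    {"x": -0.72, "y": 0.05, "z": 0.3, "wx": 0, "wy": 0, "wz": 0},
    {"x": -0.72, "y": 0.08, "z": 0.45, "wx": 0, "wy": 0, "wz": 0},
    {"x": -0.72, "y": 0.11, "z": 0.6, "wx": 0, "wy": 0, "wz": 0},
    {"x": -0.72, "y": 0.115, "z": 0.74, "wx": 0, "wy": 0, "wz": 0},
    {"x": -0.72, "y": 0.115, "z": 0.74, "wx": 0, "wy": 0, "wz": 0}
  ]
}}

```text
clock: 13.8
position: [0.5074, -0.1009, 0.2871]
tool_rot: [1.401, 1.57, -0.166]
force: [0.2, 1.7, -1.3]
grip_width: 0.0583
```

```bash
python3 -c "
from h import *
rows((.502,-.0995,.20),(.502,-.0995,.165),(.502,-.0995,.14))"
```

```text
[ 0.5074 -0.1009  0.2871] [ 0.2  1.7 -1.3] 0.0583
(0.502, -0.0995, 0.2) {"x": 0.2178, "y": -0.0137, "z": -0.0036, "wx": -0.0009, "wy": 0, "wz": -0.0001}
(0.502, -0.0995, 0.165) {"x": 0.3053, "y": -0.0138, "z": -0.0036, "wx": -0.0009, "wy": 0, "wz": -0.0001}
(0.502, -0.0995, 0.14) {"x": 0.3678, "y": -0.0139, "z": -0.0037, "wx": -0.0009, "wy": 0, "wz": -0.0001}
```

Emit:
{"op": "servo_tool", "data": {
  "targets": [
    {"x": 0.1, "y": -0.0138, "z": -0.0036, "wx": -0.0009, "wy": 0, "wz": 0},
    {"x": 0.2, "y": -0.0138, "z": -0.0036, "wx": -0.0009, "wy": 0, "wz": 0},
    {"x": 0.28, "y": -0.0138, "z": -0.0036, "wx": -0.0009, "wy": 0, "wz": 0},
    {"x": 0.31, "y": -0.0138, "z": -0.0036, "wx": -0.0009, "wy": 0, "wz": 0},
    {"x": 0.33, "y": -0.0138, "z": -0.0036, "wx": -0.0009, "wy": 0, "wz": 0},
    {"x": 0.345, "y": -0.0138, "z": -0.0036, "wx": -0.0009, "wy": 0, "wz": 0},
    {"x": 0.345, "y": -0.0138, "z": -0.0036, "wx": -0.0009, "wy": 0, "wz": 0}
  ]
}}

```text
clock: 14.68
position: [0.5022, -0.0996, 0.1495]
tool_rot: [1.325, 1.569, -0.236]
force: [0.1, -0.5, -0.6]
grip_width: 0.0579
```

```bash
python3 -c "
from h import *
rows((.502,-.0995,.14))
snap('side','s5')
p=cv2.imread('pics/s5.png')[190:350,200:380]; cv2.imwrite('pics/c5.png',cv2.resize(p,None,fx=3.5,fy=3.5,interpolation=2))"
```

```text
[ 0.5022 -0.0996  0.1495] [ 0.1 -0.5 -0.6] 0.0579
(0.502, -0.0995, 0.14) {"x": 0.0237, "y": -0.0006, "z": -0.0002, "wx": 0, "wy": 0.0001, "wz": -0.0002}
```

View pics/c5.png

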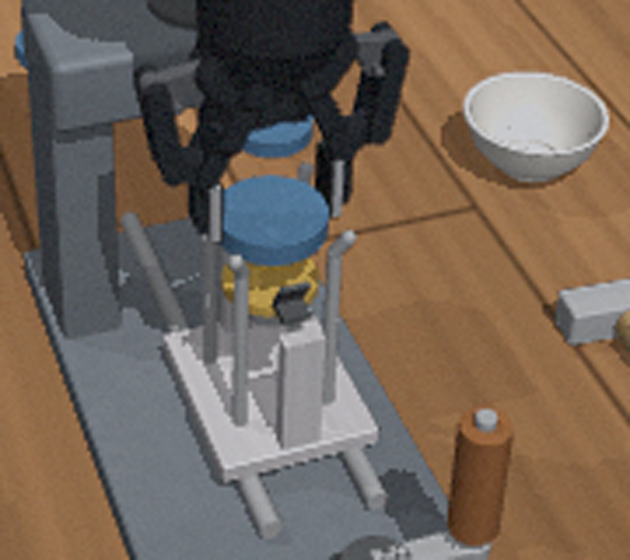

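Emit:
{"op": "servo_tool", "data": {
  "targets": [
    {"x": 0.012, "y": 0, "z": 0, "wx": 0, "wy": 0, "wz": 0},
    {"x": 0.024, "y": 0, "z": 0, "wx": 0, "wy": 0, "wz": 0},
    {"x": 0.036, "y": 0, "z": 0, "wx": 0, "wy": 0, "wz": 0},
    {"x": 0.036, "y": 0, "z": 0, "wx": 0, "wy": 0, "wz": 0}
  ]
}}

```text
clock: 15.22
position: [0.5021, -0.0995, 0.1348]
tool_rot: [1.371, 1.57, -0.189]
force: [0.9, -0.1, -0.3]
grip_width: 0.0579
```

Emit:
{"op": "servo_tool", "data": {
  "targets": [
    {"x": 0, "y": 0, "z": 0, "wx": 0, "wy": 0, "wz": 0},
    {"x": 0, "y": 0, "z": 0, "wx": 0, "wy": 0, "wz": 0},
    {"x": 0, "y": 0, "z": 0, "wx": 0, "wy": 0, "wz": 0},
    {"x": -0.06, "y": 0, "z": 0, "wx": 0, "wy": 0, "wz": 0},
    {"x": -0.16, "y": 0, "z": 0, "wx": 0, "wy": 0, "wz": 0},
    {"x": -0.16, "y": 0, "z": 0, "wx": 0, "wy": 0, "wz": 0}
  ],
  "grip": 0.75
}}

```text
clock: 15.98
position: [0.5033, -0.0996, 0.2012]
tool_rot: [1.344, 1.566, -0.217]
force: [0.3, -0.2, 0.1]
grip_width: 0.0748
```

Emit:
{"op": "servo_tool", "data": {
  "targets": [
    {"x": 0, "y": 0, "z": 0, "wx": 0, "wy": 0, "wz": 0},
    {"x": 0, "y": 0, "z": 0, "wx": 0, "wy": 0, "wz": 0},
    {"x": 0, "y": 0, "z": 0, "wx": 0, "wy": 0, "wz": 0},
    {"x": 0, "y": 0, "z": 0, "wx": 0, "wy": 0, "wz": 0},
    {"x": 0, "y": 0, "z": 0, "wx": 0, "wy": 0, "wz": 0}
  ],
  "grip": -1
}}

```text
clock: 16.6
position: [0.5033, -0.0996, 0.2011]
tool_rot: [1.344, 1.566, -0.217]
force: [0.3, -0.4, -0.2]
grip_width: 0.0001
```

```bash
python3 -c "
from h import *
rows((.502,-.0995,.15),(.502,-.0995,.13),(.502,-.0995,.113))"
```

```text
[ 0.5033 -0.0996  0.2011] [ 0.3 -0.4 -0.2] 0.0001
(0.502, -0.0995, 0.15) {"x": 0.1276, "y": -0.0038, "z": -0.0005, "wx": 0, "wy": 0.0002, "wz": -0.0007}
(0.502, -0.0995, 0.13) {"x": 0.1776, "y": -0.004, "z": -0.0005, "wx": 0, "wy": 0.0002, "wz": -0.0007}
(0.502, -0.0995, 0.113) {"x": 0.2201, "y": -0.0042, "z": -0.0005, "wx": 0, "wy": 0.0002, "wz": -0.0007}
```

Emit:
{"op": "servo_tool", "data": {
  "targets": [
    {"x": 0.1, "y": -0.004, "z": 0, "wx": 0, "wy": 0, "wz": -0.0007},
    {"x": 0.13, "y": -0.004, "z": 0, "wx": 0, "wy": 0, "wz": -0.0007},
    {"x": 0.15, "y": -0.004, "z": 0, "wx": 0, "wy": 0, "wz": -0.0007},
    {"x": 0.165, "y": -0.004, "z": 0, "wx": 0, "wy": 0, "wz": -0.0007},
    {"x": 0.18, "y": -0.004, "z": 0, "wx": 0, "wy": 0, "wz": -0.0007},
    {"x": 0.195, "y": -0.004, "z": 0, "wx": 0, "wy": 0, "wz": -0.0007},
    {"x": 0.21, "y": -0.004, "z": 0, "wx": 0, "wy": 0, "wz": -0.0007},
    {"x": 0.22, "y": -0.004, "z": 0, "wx": 0, "wy": 0, "wz": -0.0007},
    {"x": 0.222, "y": -0.004, "z": 0, "wx": 0, "wy": 0, "wz": -0.0007},
    {"x": 0.222, "y": -0.004, "z": 0, "wx": 0, "wy": 0, "wz": -0.0007}
  ]
}}

```text
clock: 17.85
position: [0.5023, -0.0998, 0.1124]
tool_rot: [0.567, 1.569, -0.994]
force: [1.5, -3.0, 4.2]
grip_width: -0.0002
```

Emit:
{"op": "servo_tool", "data": {
  "targets": [
    {"x": -0.05, "y": 0, "z": 0, "wx": 0, "wy": 0, "wz": 0},
    {"x": -0.2, "y": 0, "z": 0, "wx": 0, "wy": 0, "wz": 0},
    {"x": -0.35, "y": 0, "z": 0, "wx": 0, "wy": 0, "wz": 0},
    {"x": -0.46, "y": 0.03, "z": 0, "wx": 0, "wy": 0, "wz": 0},
    {"x": -0.46, "y": 0.1, "z": -0.12, "wx": 0, "wy": 0, "wz": 0},
    {"x": -0.46, "y": 0.15, "z": -0.27, "wx": 0, "wy": 0, "wz": 0},
    {"x": -0.46, "y": 0.2, "z": -0.42, "wx": 0, "wy": 0, "wz": 0},
    {"x": -0.46, "y": 0.24, "z": -0.57, "wx": 0, "wy": 0, "wz": 0},
    {"x": -0.46, "y": 0.244, "z": -0.69, "wx": 0, "wy": 0, "wz": 0},
    {"x": -0.46, "y": 0.244, "z": -0.69, "wx": 0, "wy": 0, "wz": 0}
  ]
}}

```text
clock: 19.1
position: [0.5956, 0.1821, 0.2956]
tool_rot: [-1.98, 1.569, 2.748]
force: [-0.9, -1.5, 0.1]
grip_width: -0.0
```

```bash
cat >> h.py <<'E'
def fed(p,d):
    P=cloud("top",d); h=cv2.cvtColor(p,cv2.COLOR_RGB2HSV); m=cv2.inRange(h,(100,110,40),(120,255,255))>0
    m&=(abs(P[...,0]-.501)<.04)&(abs(P[...,1]+.1)<.04)&(P[...,2]>.06)
    if m.sum()>20: print("feeder blue",m.sum(),np.median(P[m],0).round(4))
    else: print("no blue in feeder",m.sum())
E
python3 -c "
from h import *
p,d=snap('top');[print(r) for r in rounds(p)];fed(p,d)
cv2.imwrite('pics/t2.png',p[...,::-1])
rows((.60,.176,.05),(.60,.176,-.001))"
```

```text
(np.int32(345), array([195.2, 201.6]), array([0.595 , 0.2917]))
(np.int32(319), array([348.9, 233.7]), array([ 0.5168, -0.119 ]))
(np.int32(361), array([180.6, 245.6]), array([0.4768, 0.3249]))
feeder blue 318 [ 0.5044 -0.1041  0.1206]
[0.5961 0.1793 0.2956] [ 0.2 -0.6  0. ] 0.0002
(0.6, 0.176, 0.05) {"x": 0.614, "y": 0.0101, "z": 0.0078, "wx": 0.0005, "wy": 0.0001, "wz": 0.0001}
(0.6, 0.176, -0.001) {"x": 0.7415, "y": 0.0102, "z": 0.0077, "wx": 0.0005, "wy": 0.0001, "wz": 0.0001}
```

Emit:
{"op": "servo_tool", "data": {
  "targets": [
    {"x": 0.12, "y": 0.01, "z": 0.0077, "wx": 0, "wy": 0, "wz": 0},
    {"x": 0.26, "y": 0.01, "z": 0.0077, "wx": 0, "wy": 0, "wz": 0},
    {"x": 0.4, "y": 0.01, "z": 0.0077, "wx": 0, "wy": 0, "wz": 0},
    {"x": 0.52, "y": 0.01, "z": 0.0077, "wx": 0, "wy": 0, "wz": 0},
    {"x": 0.62, "y": 0.01, "z": 0.0077, "wx": 0, "wy": 0, "wz": 0},
    {"x": 0.7, "y": 0.01, "z": 0.0077, "wx": 0, "wy": 0, "wz": 0},
    {"x": 0.7415, "y": 0.01, "z": 0.0077, "wx": 0, "wy": 0, "wz": 0},
    {"x": 0.7415, "y": 0.01, "z": 0.0077, "wx": 0, "wy": 0, "wz": 0}
  ],
  "grip": 0.75
}}

```text
clock: 20.15
position: [0.5996, 0.1752, -0.0014]
tool_rot: [-0.962, 1.568, -2.52]
force: [-0.1, 0.9, 0.6]
grip_width: 0.0743
```

Emit:
{"op": "servo_tool", "data": {
  "targets": [
    {"x": 0, "y": 0, "z": 0, "wx": 0, "wy": 0, "wz": 0},
    {"x": 0, "y": 0, "z": 0, "wx": 0, "wy": 0, "wz": 0},
    {"x": 0, "y": 0, "z": 0, "wx": 0, "wy": 0, "wz": 0},
    {"x": 0, "y": 0, "z": 0, "wx": 0, "wy": 0, "wz": 0}
  ],
  "grip": -1
}}

```text
clock: 20.65
position: [0.6003, 0.1754, 0.0004]
tool_rot: [-0.233, 1.57, -1.792]
force: [-2.1, -1.7, 6.9]
grip_width: 0.0579
```

```bash
python3 -c "
from h import *
rows((.60,.176,.29),(.502,-.0995,.29))"
```

```text
[6.003e-01 1.754e-01 4.000e-04] [-2.1 -1.7  6.9] 0.0579
(0.6, 0.176, 0.29) {"x": -0.7241, "y": -0.001, "z": -0.0008, "wx": 0.0003, "wy": 0.0002, "wz": 0}
(0.502, -0.0995, 0.29) {"x": -0.7232, "y": -0.2544, "z": 0.6849, "wx": 0.0003, "wy": 0.0002, "wz": 0}
```

Emit:
{"op": "servo_tool", "data": {
  "targets": [
    {"x": -0.1, "y": 0, "z": 0, "wx": 0, "wy": 0, "wz": 0},
    {"x": -0.25, "y": 0, "z": 0, "wx": 0, "wy": 0, "wz": 0},
    {"x": -0.4, "y": 0, "z": 0, "wx": 0, "wy": 0, "wz": 0},
    {"x": -0.55, "y": 0, "z": 0, "wx": 0, "wy": 0, "wz": 0},
    {"x": -0.7, "y": 0, "z": 0, "wx": 0, "wy": 0, "wz": 0},
    {"x": -0.72, "y": -0.06, "z": 0.14, "wx": 0.0003, "wy": 0.0002, "wz": 0},
    {"x": -0.72, "y": -0.12, "z": 0.28, "wx": 0.0003, "wy": 0.0002, "wz": 0},
    {"x": -0.72, "y": -0.18, "z": 0.42, "wx": 0.0003, "wy": 0.0002, "wz": 0},
    {"x": -0.72, "y": -0.24, "z": 0.56, "wx": 0.0003, "wy": 0.0002, "wz": 0},
    {"x": -0.72, "y": -0.2544, "z": 0.687, "wx": 0.0003, "wy": 0.0002, "wz": 0},
    {"x": -0.72, "y": -0.2544, "z": 0.687, "wx": 0.0003, "wy": 0.0002, "wz": 0},
    {"x": -0.72, "y": -0.2544, "z": 0.687, "wx": 0.0003, "wy": 0.0002, "wz": 0}
  ]
}}

```text
clock: 22.15
position: [0.502, -0.1, 0.2896]
tool_rot: [1.397, 1.57, -0.164]
force: [-0.4, 0.7, -1.3]
grip_width: 0.0581
```

```bash
python3 -c "
from h import *
rows((.502,-.1004,.20),(.502,-.1004,.15),(.502,-.1004,.135))"
```

```text
[ 0.502  -0.1     0.2896] [-0.4  0.7 -1.3] 0.0581
(0.502, -0.1004, 0.2) {"x": 0.224, "y": -0.0003, "z": 0.001, "wx": 0, "wy": 0, "wz": -0.0002}
(0.502, -0.1004, 0.15) {"x": 0.349, "y": -0.0005, "z": 0.001, "wx": 0, "wy": 0, "wz": -0.0002}
(0.502, -0.1004, 0.135) {"x": 0.3865, "y": -0.0005, "z": 0.001, "wx": 0, "wy": 0, "wz": -0.0002}
```

Emit:
{"op": "servo_tool", "data": {
  "targets": [
    {"x": 0.1, "y": 0, "z": 0.001, "wx": 0, "wy": 0, "wz": 0},
    {"x": 0.22, "y": 0, "z": 0.001, "wx": 0, "wy": 0, "wz": 0},
    {"x": 0.29, "y": 0, "z": 0.001, "wx": 0, "wy": 0, "wz": 0},
    {"x": 0.32, "y": 0, "z": 0.001, "wx": 0, "wy": 0, "wz": 0},
    {"x": 0.345, "y": 0, "z": 0.001, "wx": 0, "wy": 0, "wz": 0},
    {"x": 0.365, "y": 0, "z": 0.001, "wx": 0, "wy": 0, "wz": 0},
    {"x": 0.385, "y": 0, "z": 0.001, "wx": 0, "wy": 0, "wz": 0},
    {"x": 0.385, "y": 0, "z": 0.001, "wx": 0, "wy": 0, "wz": 0}
  ]
}}

```text
clock: 23.15
position: [0.5021, -0.1004, 0.1354]
tool_rot: [1.364, 1.57, -0.196]
force: [0.5, 0.4, -1.3]
grip_width: 0.0583
```

Centred, with no side force. Release it, rise, shut the fingers and press.

Emit:
{"op": "servo_tool", "data": {
  "targets": [
    {"x": 0, "y": 0, "z": 0, "wx": 0, "wy": 0, "wz": 0},
    {"x": 0, "y": 0, "z": 0, "wx": 0, "wy": 0, "wz": 0},
    {"x": 0, "y": 0, "z": 0, "wx": 0, "wy": 0, "wz": 0},
    {"x": -0.06, "y": 0, "z": 0, "wx": 0, "wy": 0, "wz": 0},
    {"x": -0.16, "y": 0, "z": 0, "wx": 0, "wy": 0, "wz": 0},
    {"x": -0.16, "y": 0, "z": 0, "wx": 0, "wy": 0, "wz": 0}
  ],
  "grip": 0.75
}}

```text
clock: 23.9
position: [0.5033, -0.1005, 0.2018]
tool_rot: [1.327, 1.566, -0.234]
force: [0.2, 0.4, -0.3]
grip_width: 0.075
```

Emit:
{"op": "servo_tool", "data": {
  "targets": [
    {"x": 0, "y": 0, "z": 0, "wx": 0, "wy": 0, "wz": 0},
    {"x": 0, "y": 0, "z": 0, "wx": 0, "wy": 0, "wz": 0},
    {"x": 0, "y": 0, "z": 0, "wx": 0, "wy": 0, "wz": 0},
    {"x": 0, "y": 0, "z": 0, "wx": 0, "wy": 0, "wz": 0},
    {"x": 0, "y": 0, "z": 0, "wx": 0, "wy": 0, "wz": 0}
  ],
  "grip": -1
}}

```text
clock: 24.52
position: [0.5033, -0.1004, 0.2017]
tool_rot: [1.341, 1.566, -0.219]
force: [0.7, -0.3, 0.5]
grip_width: -0.0
```

Emit:
{"op": "servo_tool", "data": {
  "targets": [
    {"x": 0.1, "y": 0, "z": 0, "wx": 0, "wy": 0, "wz": 0},
    {"x": 0.13, "y": 0, "z": 0, "wx": 0, "wy": 0, "wz": 0},
    {"x": 0.15, "y": 0, "z": 0, "wx": 0, "wy": 0, "wz": 0},
    {"x": 0.165, "y": 0, "z": 0, "wx": 0, "wy": 0, "wz": 0},
    {"x": 0.18, "y": 0, "z": 0, "wx": 0, "wy": 0, "wz": 0},
    {"x": 0.195, "y": 0, "z": 0, "wx": 0, "wy": 0, "wz": 0},
    {"x": 0.21, "y": 0, "z": 0, "wx": 0, "wy": 0, "wz": 0},
    {"x": 0.22, "y": 0, "z": 0, "wx": 0, "wy": 0, "wz": 0},
    {"x": 0.224, "y": 0, "z": 0, "wx": 0, "wy": 0, "wz": 0},
    {"x": 0.224, "y": 0, "z": 0, "wx": 0, "wy": 0, "wz": 0}
  ]
}}

```text
clock: 25.78
position: [0.5041, -0.1005, 0.1123]
tool_rot: [1.38, 1.565, -0.18]
force: [2.9, 1.8, 3.8]
grip_width: 0.0
```

```bash
python3 -c "
from h import *
rows((.5,-.1,.29),(.595,.285,.29))"
```

```text
[ 0.5041 -0.1005  0.1123] [2.9 1.8 3.8] 0.0
(0.5, -0.1, 0.29) {"x": -0.4444, "y": -0.0079, "z": -0.0009, "wx": 0, "wy": 0.0002, "wz": -0.0008}
(0.595, 0.285, 0.29) {"x": -0.444, "y": 0.2393, "z": -0.9609, "wx": 0, "wy": 0.0002, "wz": -0.0008}
```

Emit:
{"op": "servo_tool", "data": {
  "targets": [
    {"x": -0.05, "y": 0, "z": 0, "wx": 0, "wy": 0, "wz": 0},
    {"x": -0.2, "y": 0, "z": 0, "wx": 0, "wy": 0, "wz": 0},
    {"x": -0.35, "y": 0, "z": 0, "wx": 0, "wy": 0, "wz": 0},
    {"x": -0.44, "y": 0.03, "z": -0.04, "wx": 0, "wy": 0, "wz": -0.0008},
    {"x": -0.44, "y": 0.06, "z": -0.18, "wx": 0, "wy": 0, "wz": -0.0008},
    {"x": -0.44, "y": 0.1, "z": -0.32, "wx": 0, "wy": 0, "wz": -0.0008},
    {"x": -0.44, "y": 0.14, "z": -0.46, "wx": 0, "wy": 0, "wz": -0.0008},
    {"x": -0.44, "y": 0.18, "z": -0.6, "wx": 0, "wy": 0, "wz": -0.0008},
    {"x": -0.44, "y": 0.21, "z": -0.74, "wx": 0, "wy": 0, "wz": -0.0008},
    {"x": -0.44, "y": 0.24, "z": -0.88, "wx": 0, "wy": 0, "wz": -0.0008},
    {"x": -0.44, "y": 0.24, "z": -0.961, "wx": 0, "wy": 0, "wz": -0.0008},
    {"x": -0.44, "y": 0.24, "z": -0.961, "wx": 0, "wy": 0, "wz": -0.0008}
  ]
}}

```text
clock: 27.28
position: [0.5939, 0.2876, 0.2877]
tool_rot: [-1.131, 1.569, -2.688]
force: [0.0, -0.7, -1.0]
grip_width: -0.0003
```

```bash
python3 -c "
from h import *
p,d=snap('top');[print(r) for r in rounds(p)];fed(p,d)
cv2.imwrite('pics/t3.png',p[...,::-1])
rows((.595,.2917,.05),(.595,.2917,-.001))"
```

```text
(np.int32(399), array([347. , 234.7]), array([ 0.5141, -0.114 ]))
(np.int32(360), array([180.6, 245.6]), array([0.4768, 0.3248]))
feeder blue 398 [ 0.5    -0.099   0.1206]
[0.5946 0.2856 0.2878] [-0.3  0.2  0.2] 0.0002
(0.595, 0.2917, 0.05) {"x": 0.5944, "y": 0.0019, "z": -0.0163, "wx": 0.0003, "wy": 0.0003, "wz": 0.0002}
(0.595, 0.2917, -0.001) {"x": 0.7219, "y": 0.002, "z": -0.0165, "wx": 0.0003, "wy": 0.0003, "wz": 0.0002}
```

Emit:
{"op": "servo_tool", "data": {
  "targets": [
    {"x": 0.12, "y": 0.002, "z": -0.0165, "wx": 0, "wy": 0, "wz": 0},
    {"x": 0.26, "y": 0.002, "z": -0.0165, "wx": 0, "wy": 0, "wz": 0},
    {"x": 0.4, "y": 0.002, "z": -0.0165, "wx": 0, "wy": 0, "wz": 0},
    {"x": 0.52, "y": 0.002, "z": -0.0165, "wx": 0, "wy": 0, "wz": 0},
    {"x": 0.6, "y": 0.002, "z": -0.0165, "wx": 0, "wy": 0, "wz": 0},
    {"x": 0.68, "y": 0.002, "z": -0.0165, "wx": 0, "wy": 0, "wz": 0},
    {"x": 0.722, "y": 0.002, "z": -0.0165, "wx": 0, "wy": 0, "wz": 0},
    {"x": 0.722, "y": 0.002, "z": -0.0165, "wx": 0, "wy": 0, "wz": 0}
  ],
  "grip": 0.75
}}

```text
clock: 28.32
position: [0.5948, 0.2906, -0.0016]
tool_rot: [-0.697, 1.567, -2.257]
force: [0.4, -0.1, -0.0]
grip_width: 0.0744
```

Emit:
{"op": "servo_tool", "data": {
  "targets": [
    {"x": 0, "y": 0, "z": 0, "wx": 0, "wy": 0, "wz": 0},
    {"x": 0, "y": 0, "z": 0, "wx": 0, "wy": 0, "wz": 0},
    {"x": 0, "y": 0, "z": 0, "wx": 0, "wy": 0, "wz": 0},
    {"x": 0, "y": 0, "z": 0, "wx": 0, "wy": 0, "wz": 0}
  ],
  "grip": -1
}}

```text
clock: 28.82
position: [0.5956, 0.2908, 0.0003]
tool_rot: [-0.201, 1.569, -1.762]
force: [-1.6, -0.7, 6.3]
grip_width: 0.0579
```

```bash
python3 -c "
from h import *
rows((.595,.2917,.29),(.502,-.0999,.29))"
```

```text
[5.956e-01 2.908e-01 3.000e-04] [-1.6 -0.7  6.3] 0.0579
(0.595, 0.2917, 0.29) {"x": -0.7243, "y": -0.0018, "z": -0.0007, "wx": 0.0001, "wy": 0.0003, "wz": 0.0001}
(0.502, -0.0999, 0.29) {"x": -0.7221, "y": -0.2447, "z": 0.9757, "wx": 0.0001, "wy": 0.0003, "wz": 0.0001}
```

Emit:
{"op": "servo_tool", "data": {
  "targets": [
    {"x": -0.1, "y": 0, "z": 0, "wx": 0, "wy": 0, "wz": 0},
    {"x": -0.23, "y": 0, "z": 0, "wx": 0, "wy": 0, "wz": 0},
    {"x": -0.36, "y": -0.02, "z": 0.06, "wx": 0, "wy": 0, "wz": 0},
    {"x": -0.48, "y": -0.04, "z": 0.14, "wx": 0, "wy": 0, "wz": 0},
    {"x": -0.6, "y": -0.06, "z": 0.22, "wx": 0, "wy": 0, "wz": 0},
    {"x": -0.7, "y": -0.08, "z": 0.32, "wx": 0, "wy": 0.0003, "wz": 0},
    {"x": -0.725, "y": -0.12, "z": 0.46, "wx": 0, "wy": 0.0003, "wz": 0},
    {"x": -0.725, "y": -0.16, "z": 0.6, "wx": 0, "wy": 0.0003, "wz": 0},
    {"x": -0.725, "y": -0.2, "z": 0.74, "wx": 0, "wy": 0.0003, "wz": 0},
    {"x": -0.725, "y": -0.235, "z": 0.88, "wx": 0, "wy": 0.0003, "wz": 0},
    {"x": -0.725, "y": -0.2447, "z": 0.977, "wx": 0, "wy": 0.0003, "wz": 0},
    {"x": -0.725, "y": -0.2447, "z": 0.977, "wx": 0, "wy": 0.0003, "wz": 0}
  ]
}}

```text
clock: 30.32
position: [0.5014, -0.1035, 0.2921]
tool_rot: [0.256, 1.569, -1.309]
force: [-0.7, 0.3, -0.6]
grip_width: 0.0579
```

```bash
python3 -c "
from h import *
rows((.502,-.1007,.20),(.502,-.1007,.135))"
```

```text
[ 0.5014 -0.1035  0.2921] [-0.7  0.3 -0.6] 0.0579
(0.502, -0.1007, 0.2) {"x": 0.2303, "y": 0.0013, "z": -0.0074, "wx": -0.0006, "wy": 0.0003, "wz": -0.0001}
(0.502, -0.1007, 0.135) {"x": 0.3928, "y": 0.0013, "z": -0.0077, "wx": -0.0006, "wy": 0.0003, "wz": -0.0001}
```

Emit:
{"op": "servo_tool", "data": {
  "targets": [
    {"x": 0.1, "y": 0.0013, "z": -0.0075, "wx": -0.0006, "wy": 0.0003, "wz": 0},
    {"x": 0.22, "y": 0.0013, "z": -0.0075, "wx": -0.0006, "wy": 0.0003, "wz": 0},
    {"x": 0.29, "y": 0.0013, "z": -0.0075, "wx": -0.0006, "wy": 0.0003, "wz": 0},
    {"x": 0.325, "y": 0.0013, "z": -0.0075, "wx": -0.0006, "wy": 0.0003, "wz": 0},
    {"x": 0.35, "y": 0.0013, "z": -0.0075, "wx": -0.0006, "wy": 0.0003, "wz": 0},
    {"x": 0.37, "y": 0.0013, "z": -0.0075, "wx": -0.0006, "wy": 0.0003, "wz": 0},
    {"x": 0.391, "y": 0.0013, "z": -0.0075, "wx": -0.0006, "wy": 0.0003, "wz": 0},
    {"x": 0.391, "y": 0.0013, "z": -0.0075, "wx": -0.0006, "wy": 0.0003, "wz": 0}
  ]
}}

```text
clock: 31.32
position: [0.5019, -0.1008, 0.1354]
tool_rot: [1.152, 1.571, -0.409]
force: [0.2, 0.5, -0.9]
grip_width: 0.0581
```

Emit:
{"op": "servo_tool", "data": {
  "targets": [
    {"x": 0, "y": 0, "z": 0, "wx": 0, "wy": 0, "wz": 0},
    {"x": 0, "y": 0, "z": 0, "wx": 0, "wy": 0, "wz": 0},
    {"x": 0, "y": 0, "z": 0, "wx": 0, "wy": 0, "wz": 0},
    {"x": -0.06, "y": 0, "z": 0, "wx": 0, "wy": 0, "wz": 0},
    {"x": -0.16, "y": 0, "z": 0, "wx": 0, "wy": 0, "wz": 0},
    {"x": -0.16, "y": 0, "z": 0, "wx": 0, "wy": 0, "wz": 0}
  ],
  "grip": 0.75
}}

```text
clock: 32.08
position: [0.5032, -0.1009, 0.2019]
tool_rot: [1.312, 1.566, -0.25]
force: [-0.8, 0.1, -0.1]
grip_width: 0.0749
```

Emit:
{"op": "servo_tool", "data": {
  "targets": [
    {"x": 0, "y": 0, "z": 0, "wx": 0, "wy": 0, "wz": 0},
    {"x": 0, "y": 0, "z": 0, "wx": 0, "wy": 0, "wz": 0},
    {"x": 0, "y": 0, "z": 0, "wx": 0, "wy": 0, "wz": 0},
    {"x": 0, "y": 0, "z": 0, "wx": 0, "wy": 0, "wz": 0},
    {"x": 0, "y": 0, "z": 0, "wx": 0, "wy": 0, "wz": 0}
  ],
  "grip": -1
}}

```text
clock: 32.7
position: [0.5031, -0.1009, 0.2017]
tool_rot: [1.327, 1.567, -0.234]
force: [0.1, -0.5, 0.4]
grip_width: -0.0003
```

Emit:
{"op": "servo_tool", "data": {
  "targets": [
    {"x": 0.1, "y": -0.003, "z": 0, "wx": 0, "wy": 0, "wz": 0},
    {"x": 0.13, "y": -0.003, "z": 0, "wx": 0, "wy": 0, "wz": 0},
    {"x": 0.15, "y": -0.003, "z": 0, "wx": 0, "wy": 0, "wz": 0},
    {"x": 0.165, "y": -0.003, "z": 0, "wx": 0, "wy": 0, "wz": 0},
    {"x": 0.18, "y": -0.003, "z": 0, "wx": 0, "wy": 0, "wz": 0},
    {"x": 0.195, "y": -0.003, "z": 0, "wx": 0, "wy": 0, "wz": 0},
    {"x": 0.21, "y": -0.003, "z": 0, "wx": 0, "wy": 0, "wz": 0},
    {"x": 0.22, "y": -0.003, "z": 0, "wx": 0, "wy": 0, "wz": 0},
    {"x": 0.226, "y": -0.003, "z": 0, "wx": 0, "wy": 0, "wz": 0},
    {"x": 0.226, "y": -0.003, "z": 0, "wx": 0, "wy": 0, "wz": 0}
  ]
}}

```text
clock: 33.95
position: [0.5025, -0.101, 0.1114]
tool_rot: [1.357, 1.566, -0.204]
force: [3.9, -1.2, 3.7]
grip_width: 0.0001
```

```bash
python3 -c "
from h import *
rows((.5,-.1,.29),(.477,.28,.29))"
```

```text
[ 0.5025 -0.101   0.1114] [ 3.9 -1.2  3.7] 0.0001
(0.5, -0.1, 0.29) {"x": -0.4465, "y": -0.0043, "z": -0.002, "wx": -0.0001, "wy": 0.0002, "wz": -0.0007}
(0.477, 0.28, 0.29) {"x": -0.4476, "y": -0.0527, "z": -0.9525, "wx": -0.0001, "wy": 0.0002, "wz": -0.0007}
```

Emit:
{"op": "servo_tool", "data": {
  "targets": [
    {"x": -0.05, "y": 0, "z": 0, "wx": 0, "wy": 0, "wz": 0},
    {"x": -0.2, "y": 0, "z": 0, "wx": 0, "wy": 0, "wz": 0},
    {"x": -0.35, "y": 0, "z": 0, "wx": 0, "wy": 0, "wz": 0},
    {"x": -0.44, "y": 0, "z": -0.04, "wx": 0, "wy": 0, "wz": -0.0007},
    {"x": -0.44, "y": 0, "z": -0.18, "wx": 0, "wy": 0, "wz": -0.0007},
    {"x": -0.44, "y": -0.01, "z": -0.32, "wx": 0, "wy": 0, "wz": -0.0007},
    {"x": -0.44, "y": -0.02, "z": -0.46, "wx": 0, "wy": 0, "wz": -0.0007},
    {"x": -0.44, "y": -0.03, "z": -0.6, "wx": 0, "wy": 0, "wz": -0.0007},
    {"x": -0.44, "y": -0.04, "z": -0.74, "wx": 0, "wy": 0, "wz": -0.0007},
    {"x": -0.44, "y": -0.05, "z": -0.88, "wx": 0, "wy": 0, "wz": -0.0007},
    {"x": -0.44, "y": -0.0527, "z": -0.9525, "wx": 0, "wy": 0, "wz": -0.0007},
    {"x": -0.44, "y": -0.0527, "z": -0.9525, "wx": 0, "wy": 0, "wz": -0.0007}
  ]
}}

```text
clock: 35.45
position: [0.4757, 0.2819, 0.2865]
tool_rot: [-1.056, 1.569, -2.613]
force: [-0.5, -0.5, -0.8]
grip_width: -0.0002
```

```bash
python3 -c "
from h import *
p,d=snap('top');[print(r) for r in rounds(p)];fed(p,d)
cv2.imwrite('pics/t4.png',p[...,::-1])
rows((.477,.3248,.05),(.477,.3248,-.001))"
```

```text
(np.int32(404), array([347.2, 234.8]), array([ 0.5139, -0.1142]))
feeder blue 403 [ 0.5003 -0.0991  0.1207]
[0.4763 0.2803 0.2865] [ 0.5 -1.6 -0.6] 0.0
(0.477, 0.3248, 0.05) {"x": 0.591, "y": 0.0039, "z": -0.1122, "wx": 0.0002, "wy": 0.0003, "wz": 0.0002}
(0.477, 0.3248, -0.001) {"x": 0.7185, "y": 0.0041, "z": -0.1124, "wx": 0.0002, "wy": 0.0003, "wz": 0.0002}
```

Emit:
{"op": "servo_tool", "data": {
  "targets": [
    {"x": 0.12, "y": 0.004, "z": -0.08, "wx": 0, "wy": 0, "wz": 0},
    {"x": 0.26, "y": 0.004, "z": -0.1126, "wx": 0, "wy": 0, "wz": 0},
    {"x": 0.4, "y": 0.004, "z": -0.1126, "wx": 0, "wy": 0, "wz": 0},
    {"x": 0.52, "y": 0.004, "z": -0.1126, "wx": 0, "wy": 0, "wz": 0},
    {"x": 0.6, "y": 0.004, "z": -0.1126, "wx": 0, "wy": 0, "wz": 0},
    {"x": 0.68, "y": 0.004, "z": -0.1126, "wx": 0, "wy": 0, "wz": 0},
    {"x": 0.7185, "y": 0.004, "z": -0.1126, "wx": 0, "wy": 0, "wz": 0},
    {"x": 0.7185, "y": 0.004, "z": -0.1126, "wx": 0, "wy": 0, "wz": 0}
  ],
  "grip": 0.75
}}

```text
clock: 36.5
position: [0.4769, 0.324, -0.0013]
tool_rot: [-0.706, 1.567, -2.266]
force: [-0.6, 0.6, 0.2]
grip_width: 0.0745
```

Emit:
{"op": "servo_tool", "data": {
  "targets": [
    {"x": 0, "y": 0, "z": 0, "wx": 0, "wy": 0, "wz": 0},
    {"x": 0, "y": 0, "z": 0, "wx": 0, "wy": 0, "wz": 0},
    {"x": 0, "y": 0, "z": 0, "wx": 0, "wy": 0, "wz": 0},
    {"x": 0, "y": 0, "z": 0, "wx": 0, "wy": 0, "wz": 0}
  ],
  "grip": -1
}}

```text
clock: 37.0
position: [0.4776, 0.3242, 0.0003]
tool_rot: [-0.306, 1.569, -1.866]
force: [-1.3, -1.2, 8.2]
grip_width: 0.0582
```

```bash
python3 -c "
from h import *
rows((.477,.3248,.29),(.502,-.0998,.29))"
```

```text
[4.776e-01 3.242e-01 3.000e-04] [-1.3 -1.2  8.2] 0.0582
(0.477, 0.3248, 0.29) {"x": -0.7242, "y": -0.0019, "z": -0.0002, "wx": 0, "wy": 0.0003, "wz": 0.0001}
(0.502, -0.0998, 0.29) {"x": -0.7221, "y": 0.0497, "z": 1.0619, "wx": 0, "wy": 0.0003, "wz": 0.0001}
```

Emit:
{"op": "servo_tool", "data": {
  "targets": [
    {"x": -0.1, "y": 0, "z": 0, "wx": 0, "wy": 0, "wz": 0},
    {"x": -0.23, "y": 0, "z": 0, "wx": 0, "wy": 0, "wz": 0},
    {"x": -0.36, "y": 0, "z": 0.06, "wx": 0, "wy": 0, "wz": 0},
    {"x": -0.48, "y": 0, "z": 0.14, "wx": 0, "wy": 0, "wz": 0},
    {"x": -0.6, "y": 0, "z": 0.22, "wx": 0, "wy": 0, "wz": 0},
    {"x": -0.7, "y": 0.02, "z": 0.32, "wx": 0, "wy": 0.0003, "wz": 0},
    {"x": -0.725, "y": 0.02, "z": 0.46, "wx": 0, "wy": 0.0003, "wz": 0},
    {"x": -0.725, "y": 0.03, "z": 0.6, "wx": 0, "wy": 0.0003, "wz": 0},
    {"x": -0.725, "y": 0.04, "z": 0.74, "wx": 0, "wy": 0.0003, "wz": 0},
    {"x": -0.725, "y": 0.05, "z": 0.88, "wx": 0, "wy": 0.0003, "wz": 0},
    {"x": -0.725, "y": 0.05, "z": 1, "wx": 0, "wy": 0.0003, "wz": 0},
    {"x": -0.725, "y": 0.05, "z": 1, "wx": 0, "wy": 0.0003, "wz": 0}
  ]
}}

```text
clock: 38.5
position: [0.5014, -0.0788, 0.2918]
tool_rot: [-0.104, 1.569, -1.669]
force: [0.0, 0.9, -0.7]
grip_width: 0.0583
```

```bash
python3 -c "
from h import *
rows((.502,-.1004,.20),(.502,-.1004,.135))"
```

```text
[ 0.5014 -0.0788  0.2918] [ 0.   0.9 -0.7] 0.0583
(0.502, -0.1004, 0.2) {"x": 0.2296, "y": 0.0013, "z": 0.0537, "wx": -0.0008, "wy": 0.0002, "wz": 0}
(0.502, -0.1004, 0.135) {"x": 0.3921, "y": 0.0014, "z": 0.0535, "wx": -0.0008, "wy": 0.0002, "wz": 0}
```

Emit:
{"op": "servo_tool", "data": {
  "targets": [
    {"x": 0, "y": 0.0013, "z": 0.0535, "wx": -0.0008, "wy": 0.0002, "wz": 0},
    {"x": 0.1, "y": 0.0013, "z": 0.0535, "wx": -0.0008, "wy": 0.0002, "wz": 0},
    {"x": 0.22, "y": 0.0013, "z": 0.0535, "wx": -0.0008, "wy": 0.0002, "wz": 0},
    {"x": 0.29, "y": 0.0013, "z": 0.0535, "wx": -0.0008, "wy": 0.0002, "wz": 0},
    {"x": 0.325, "y": 0.0013, "z": 0.0535, "wx": -0.0008, "wy": 0.0002, "wz": 0},
    {"x": 0.35, "y": 0.0013, "z": 0.0535, "wx": -0.0008, "wy": 0.0002, "wz": 0},
    {"x": 0.37, "y": 0.0013, "z": 0.0535, "wx": -0.0008, "wy": 0.0002, "wz": 0},
    {"x": 0.391, "y": 0.0013, "z": 0.0535, "wx": -0.0008, "wy": 0.0002, "wz": 0},
    {"x": 0.391, "y": 0.0013, "z": 0.0535, "wx": -0.0008, "wy": 0.0002, "wz": 0}
  ]
}}

```text
clock: 39.62
position: [0.5018, -0.1004, 0.1352]
tool_rot: [-1.237, 1.57, -2.798]
force: [-0.3, 0.2, -1.1]
grip_width: 0.0578
```

Emit:
{"op": "servo_tool", "data": {
  "targets": [
    {"x": 0, "y": 0, "z": 0, "wx": 0, "wy": 0, "wz": 0},
    {"x": 0, "y": 0, "z": 0, "wx": 0, "wy": 0, "wz": 0},
    {"x": 0, "y": 0, "z": 0, "wx": 0, "wy": 0, "wz": 0},
    {"x": -0.06, "y": 0, "z": 0, "wx": 0, "wy": 0, "wz": 0},
    {"x": -0.16, "y": 0, "z": 0, "wx": 0, "wy": 0, "wz": 0},
    {"x": -0.16, "y": 0, "z": 0, "wx": 0, "wy": 0, "wz": 0}
  ],
  "grip": 0.75
}}

```text
clock: 40.38
position: [0.5032, -0.1005, 0.2016]
tool_rot: [1.213, 1.567, -0.348]
force: [0.0, 0.4, -0.2]
grip_width: 0.0746
```

Emit:
{"op": "servo_tool", "data": {
  "targets": [
    {"x": 0, "y": 0, "z": 0, "wx": 0, "wy": 0, "wz": 0},
    {"x": 0, "y": 0, "z": 0, "wx": 0, "wy": 0, "wz": 0},
    {"x": 0, "y": 0, "z": 0, "wx": 0, "wy": 0, "wz": 0},
    {"x": 0, "y": 0, "z": 0, "wx": 0, "wy": 0, "wz": 0},
    {"x": 0, "y": 0, "z": 0, "wx": 0, "wy": 0, "wz": 0}
  ],
  "grip": -1
}}

```text
clock: 41.0
position: [0.5031, -0.1005, 0.2014]
tool_rot: [1.211, 1.567, -0.35]
force: [-0.2, -0.1, 0.2]
grip_width: -0.0
```

Emit:
{"op": "servo_tool", "data": {
  "targets": [
    {"x": 0.1, "y": -0.003, "z": 0, "wx": 0, "wy": 0, "wz": 0},
    {"x": 0.13, "y": -0.003, "z": 0, "wx": 0, "wy": 0, "wz": 0},
    {"x": 0.15, "y": -0.003, "z": 0, "wx": 0, "wy": 0, "wz": 0},
    {"x": 0.165, "y": -0.003, "z": 0, "wx": 0, "wy": 0, "wz": 0},
    {"x": 0.18, "y": -0.003, "z": 0, "wx": 0, "wy": 0, "wz": 0},
    {"x": 0.195, "y": -0.003, "z": 0, "wx": 0, "wy": 0, "wz": 0},
    {"x": 0.21, "y": -0.003, "z": 0, "wx": 0, "wy": 0, "wz": 0},
    {"x": 0.22, "y": -0.003, "z": 0, "wx": 0, "wy": 0, "wz": 0},
    {"x": 0.226, "y": -0.003, "z": 0, "wx": 0, "wy": 0, "wz": 0},
    {"x": 0.226, "y": -0.003, "z": 0, "wx": 0, "wy": 0, "wz": 0}
  ]
}}

```text
clock: 42.25
position: [0.5025, -0.1006, 0.1111]
tool_rot: [1.276, 1.567, -0.286]
force: [2.6, 0.7, 4.0]
grip_width: 0.0001
```

```bash
python3 -c "
from h import *
rows((.502,-.1,.29),(.5545,-.32,.29))"
```

```text
[ 0.5025 -0.1006  0.1111] [2.6 0.7 4. ] 0.0001
(0.502, -0.1, 0.29) {"x": -0.4471, "y": 0.0005, "z": -0.0009, "wx": 0, "wy": 0.0002, "wz": -0.0006}
(0.5545, -0.32, 0.29) {"x": -0.446, "y": 0.1264, "z": 0.5504, "wx": 0, "wy": 0.0002, "wz": -0.0006}
```

Now rise, move above the crank but off to the -y side, and check both the feeder and the sleeve.

Emit:
{"op": "servo_tool", "data": {
  "targets": [
    {"x": -0.05, "y": 0, "z": 0, "wx": 0, "wy": 0, "wz": 0},
    {"x": -0.2, "y": 0, "z": 0, "wx": 0, "wy": 0, "wz": 0},
    {"x": -0.35, "y": 0, "z": 0, "wx": 0, "wy": 0, "wz": 0},
    {"x": -0.44, "y": 0.03, "z": 0.05, "wx": 0, "wy": 0, "wz": 0},
    {"x": -0.44, "y": 0.06, "z": 0.2, "wx": 0, "wy": 0, "wz": -0.0006},
    {"x": -0.44, "y": 0.1, "z": 0.35, "wx": 0, "wy": 0, "wz": -0.0006},
    {"x": -0.44, "y": 0.1264, "z": 0.5, "wx": 0, "wy": 0, "wz": -0.0006},
    {"x": -0.44, "y": 0.1264, "z": 0.55, "wx": 0, "wy": 0, "wz": -0.0006},
    {"x": -0.44, "y": 0.1264, "z": 0.55, "wx": 0, "wy": 0, "wz": -0.0006}
  ],
  "grip": 0.2
}}

```text
clock: 43.38
position: [0.5538, -0.3208, 0.2868]
tool_rot: [-1.336, 1.569, -2.899]
force: [-0.7, 1.1, 0.1]
grip_width: 0.0513
```

```bash
python3 -c "
from h import *
p,d=snap('top');[print(r) for r in rounds(p)];fed(p,d)
snap('side','s6')
a=cv2.resize(p[190:290,270:440],None,fx=3.2,fy=3.2,interpolation=2)[...,::-1]
b=cv2.resize(cv2.imread('pics/s6.png')[210:310,215:385],None,fx=3.2,fy=3.2,interpolation=2)
im=np.vstack([a,b])[:600]; cv2.imwrite('pics/c6.png',cv2.resize(np.vstack([a,b]),None,fx=.9,fy=.9))
rows((.5535,-.256,.25),(.5535,-.256,.0915))"
```

```text
(np.int32(395), array([347.2, 234.9]), array([ 0.5135, -0.1144]))
feeder blue 399 [ 0.4997 -0.0991  0.1206]
[ 0.5544 -0.3185  0.2875] [0.4 0.3 0.3] 0.051
(0.5535, -0.256, 0.25) {"x": 0.0938, "y": -0.0006, "z": -0.1562, "wx": 0.0002, "wy": 0.0001, "wz": 0.0001}
(0.5535, -0.256, 0.0915) {"x": 0.49, "y": -0.0004, "z": -0.1563, "wx": 0.0002, "wy": 0.0001, "wz": 0.0001}
```

View pics/c6.png

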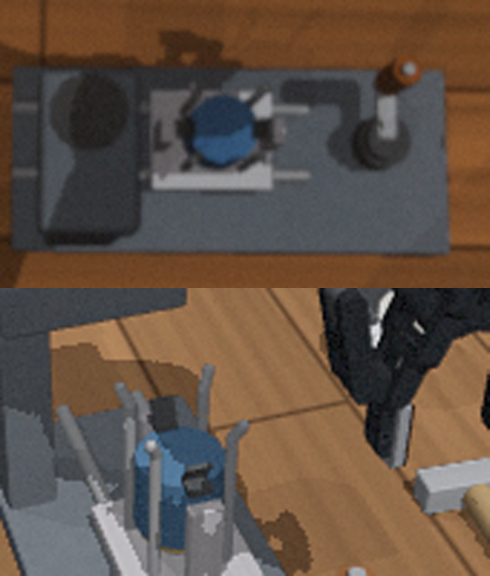

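The crop shows all four rounds stacked under both catches, with the top at about 120.6 mm and no blue left on the bench. The sleeve is on the +x side, where I left it. Now re-grasp it.

Emit:
{"op": "servo_tool", "data": {
  "targets": [
    {"x": 0.02, "y": 0, "z": -0.1, "wx": 0, "wy": 0, "wz": 0},
    {"x": 0.09, "y": 0, "z": -0.1563, "wx": 0, "wy": 0, "wz": 0},
    {"x": 0.2, "y": 0, "z": -0.1563, "wx": 0, "wy": 0, "wz": 0},
    {"x": 0.32, "y": 0, "z": -0.1563, "wx": 0, "wy": 0, "wz": 0},
    {"x": 0.42, "y": 0, "z": -0.1563, "wx": 0, "wy": 0, "wz": 0},
    {"x": 0.49, "y": 0, "z": -0.1563, "wx": 0, "wy": 0, "wz": 0},
    {"x": 0.49, "y": 0, "z": -0.1563, "wx": 0, "wy": 0, "wz": 0}
  ]
}}

```text
clock: 44.35
position: [0.5529, -0.2541, 0.0905]
tool_rot: [-1.96, 1.568, 2.765]
force: [1.1, 0.1, -0.2]
grip_width: 0.0512
```

Emit:
{"op": "servo_tool", "data": {
  "targets": [
    {"x": 0, "y": 0, "z": 0, "wx": 0, "wy": 0, "wz": 0},
    {"x": 0, "y": 0, "z": 0, "wx": 0, "wy": 0, "wz": 0},
    {"x": 0, "y": 0, "z": 0, "wx": 0, "wy": 0, "wz": 0},
    {"x": 0, "y": 0, "z": 0, "wx": 0, "wy": 0, "wz": 0},
    {"x": 0, "y": 0, "z": 0, "wx": 0, "wy": 0, "wz": 0}
  ],
  "grip": -1,
  "squeeze": 60
}}

```text
clock: 44.98
position: [0.5544, -0.2537, 0.0923]
tool_rot: [2.464, 1.57, 0.907]
force: [4.4, 3.0, 4.0]
grip_width: 0.0246
```

```bash
python3 -c "
from h import *
s=bot.observe();q=s['position'];print(q,s['force'],s['grip_width'])
arc((q[0]-.05,q[1]-.0005),0.5,-13,8,.0915)"
```

```text
[ 0.55441781 -0.25373495  0.09227619] [4.43798077 2.99154169 4.02525952] 0.024572598252299984
{"x": 0.002, "y": -0.003, "z": 0.028, "wx": 0, "wy": 0, "wz": 0}, {"x": 0.002, "y": -0.013, "z": 0.055, "wx": 0, "wy": 0, "wz": 0}, {"x": 0.002, "y": -0.028, "z": 0.079, "wx": 0, "wy": 0, "wz": 0}, {"x": 0.002, "y": -0.049, "z": 0.098, "wx": 0, "wy": 0, "wz": 0}, {"x": 0.002, "y": -0.073, "z": 0.113, "wx": 0, "wy": 0, "wz": 0}, {"x": 0.002, "y": -0.1, "z": 0.122, "wx": 0, "wy": 0, "wz": 0}, {"x": 0.002, "y": -0.128, "z": 0.125, "wx": 0, "wy": 0, "wz": 0}, {"x": 0.002, "y": -0.156, "z": 0.121, "wx": 0, "wy": 0, "wz": 0}
ends at -103.5
```

Emit:
{"op": "servo_tool", "data": {
  "targets": [
    {"x": 0.002, "y": -0.003, "z": 0.028, "wx": 0, "wy": 0, "wz": 0},
    {"x": 0.002, "y": -0.013, "z": 0.055, "wx": 0, "wy": 0, "wz": 0},
    {"x": 0.002, "y": -0.028, "z": 0.079, "wx": 0, "wy": 0, "wz": 0},
    {"x": 0.002, "y": -0.049, "z": 0.098, "wx": 0, "wy": 0, "wz": 0},
    {"x": 0.002, "y": -0.073, "z": 0.113, "wx": 0, "wy": 0, "wz": 0},
    {"x": 0.002, "y": -0.1, "z": 0.122, "wx": 0, "wy": 0, "wz": 0},
    {"x": 0.002, "y": -0.128, "z": 0.125, "wx": 0, "wy": 0, "wz": 0},
    {"x": 0.002, "y": -0.156, "z": 0.121, "wx": 0, "wy": 0, "wz": 0},
    {"x": 0.002, "y": -0.156, "z": 0.121, "wx": 0, "wy": 0, "wz": 0}
  ]
}}

```text
clock: 46.1
position: [0.4924, -0.3027, 0.0922]
tool_rot: [2.196, 1.569, 0.639]
force: [-0.9, 7.9, 4.2]
grip_width: 0.0251
```

```bash
python3 -c "
from h import *
s=bot.observe();q=s['position'];print(q,s['force'],s['grip_width'])
a,b=np.array([.5544,-.2537]),q[:2]; m=(a+b)/2;v=b-a;L=np.hypot(*v);n=np.array([v[1],-v[0]])/L
for sg in(1,-1):
  c=m+sg*n*np.sqrt(.0025-L*L/4); print(c,np.degrees(np.arctan2(*(b-c)[::-1])),np.degrees(np.arctan2(*(a-c)[::-1])))
arc((.5042,-.2543),-103.5,-14,12,.0915)"
```

```text
[ 0.49244724 -0.30270256  0.09224879] [-0.85716754  7.91530318  4.17978317] 0.02506864086670284
[ 0.50440205 -0.25415277] -103.83319858978585 0.5188418692081231
[ 0.54244519 -0.3022498 ] -179.4811581307919 76.16680141021408
{"x": 0.002, "y": -0.028, "z": -0.011, "wx": 0, "wy": 0, "wz": 0}, {"x": 0.002, "y": -0.053, "z": -0.028, "wx": 0, "wy": 0, "wz": 0}, {"x": 0.002, "y": -0.073, "z": -0.051, "wx": 0, "wy": 0, "wz": 0}, {"x": 0.002, "y": -0.087, "z": -0.078, "wx": 0, "wy": 0, "wz": 0}, {"x": 0.002, "y": -0.093, "z": -0.108, "wx": 0, "wy": 0, "wz": 0}, {"x": 0.002, "y": -0.093, "z": -0.139, "wx": 0, "wy": 0, "wz": 0}, {"x": 0.002, "y": -0.085, "z": -0.168, "wx": 0, "wy": 0, "wz": 0}, {"x": 0.002, "y": -0.07, "z": -0.195, "wx": 0, "wy": 0, "wz": 0}, {"x": 0.002, "y": -0.049, "z": -0.217, "wx": 0, "wy": 0, "wz": 0}, {"x": 0.002, "y": -0.023, "z": -0.233, "wx": 0, "wy": 0, "wz": 0}, {"x": 0.002, "y": 0.006, "z": -0.243, "wx": 0, "wy": 0, "wz": 0}, {"x": 0.002, "y": 0.036, "z": -0.245, "wx": 0, "wy": 0, "wz": 0}
ends at -271.5
```

Centre confirmed at (0.504, -0.254). Continue.

Emit:
{"op": "servo_tool", "data": {
  "targets": [
    {"x": 0.002, "y": -0.028, "z": -0.011, "wx": 0, "wy": 0, "wz": 0},
    {"x": 0.002, "y": -0.053, "z": -0.028, "wx": 0, "wy": 0, "wz": 0},
    {"x": 0.002, "y": -0.073, "z": -0.051, "wx": 0, "wy": 0, "wz": 0},
    {"x": 0.002, "y": -0.087, "z": -0.078, "wx": 0, "wy": 0, "wz": 0},
    {"x": 0.002, "y": -0.093, "z": -0.108, "wx": 0, "wy": 0, "wz": 0},
    {"x": 0.002, "y": -0.093, "z": -0.139, "wx": 0, "wy": 0, "wz": 0},
    {"x": 0.002, "y": -0.085, "z": -0.168, "wx": 0, "wy": 0, "wz": 0},
    {"x": 0.002, "y": -0.07, "z": -0.195, "wx": 0, "wy": 0, "wz": 0},
    {"x": 0.002, "y": -0.049, "z": -0.217, "wx": 0, "wy": 0, "wz": 0},
    {"x": 0.002, "y": -0.023, "z": -0.233, "wx": 0, "wy": 0, "wz": 0},
    {"x": 0.002, "y": 0.006, "z": -0.243, "wx": 0, "wy": 0, "wz": 0},
    {"x": 0.002, "y": 0.036, "z": -0.245, "wx": 0, "wy": 0, "wz": 0}
  ]
}}

```text
clock: 47.6
position: [0.5055, -0.204, 0.0922]
tool_rot: [2.281, 1.569, 0.724]
force: [-3.5, 0.6, 9.5]
grip_width: 0.0246
```

```bash
python3 -c "
from h import *
s=bot.observe();q=s['position'];print(q,s['force'],s['grip_width'])
d=q[:2]-[.5042,-.2543];print(np.hypot(*d),np.degrees(np.arctan2(d[1],d[0])))
arc((.5042,-.2543),-271.5,-14,12,.0915)"
```

```text
[ 0.50549975 -0.20404969  0.09217122] [-3.54122251  0.59126179  9.45548635] 0.024646119649802373
0.050267114580654595 88.51834282318018
{"x": 0.002, "y": 0.03, "z": 0.006, "wx": 0, "wy": 0, "wz": 0}, {"x": 0.002, "y": 0.058, "z": 0.018, "wx": 0, "wy": 0, "wz": 0}, {"x": 0.002, "y": 0.082, "z": 0.036, "wx": 0, "wy": 0, "wz": 0}, {"x": 0.002, "y": 0.101, "z": 0.06, "wx": 0, "wy": 0, "wz": 0}, {"x": 0.002, "y": 0.114, "z": 0.088, "wx": 0, "wy": 0, "wz": 0}, {"x": 0.002, "y": 0.12, "z": 0.117, "wx": 0, "wy": 0, "wz": 0}, {"x": 0.002, "y": 0.118, "z": 0.148, "wx": 0, "wy": 0, "wz": 0}, {"x": 0.002, "y": 0.109, "z": 0.177, "wx": 0, "wy": 0, "wz": 0}, {"x": 0.002, "y": 0.093, "z": 0.203, "wx": 0, "wy": 0, "wz": 0}, {"x": 0.002, "y": 0.071, "z": 0.224, "wx": 0, "wy": 0, "wz": 0}, {"x": 0.002, "y": 0.045, "z": 0.24, "wx": 0, "wy": 0, "wz": 0}, {"x": 0.001, "y": 0.016, "z": 0.249, "wx": 0, "wy": 0, "wz": 0}
ends at -439.5
```

Emit:
{"op": "servo_tool", "data": {
  "targets": [
    {"x": 0.002, "y": 0.03, "z": 0.006, "wx": 0, "wy": 0, "wz": 0},
    {"x": 0.002, "y": 0.058, "z": 0.018, "wx": 0, "wy": 0, "wz": 0},
    {"x": 0.002, "y": 0.082, "z": 0.036, "wx": 0, "wy": 0, "wz": 0},
    {"x": 0.002, "y": 0.101, "z": 0.06, "wx": 0, "wy": 0, "wz": 0},
    {"x": 0.002, "y": 0.114, "z": 0.088, "wx": 0, "wy": 0, "wz": 0},
    {"x": 0.002, "y": 0.12, "z": 0.117, "wx": 0, "wy": 0, "wz": 0},
    {"x": 0.002, "y": 0.118, "z": 0.148, "wx": 0, "wy": 0, "wz": 0},
    {"x": 0.002, "y": 0.109, "z": 0.177, "wx": 0, "wy": 0, "wz": 0},
    {"x": 0.002, "y": 0.093, "z": 0.203, "wx": 0, "wy": 0, "wz": 0},
    {"x": 0.002, "y": 0.071, "z": 0.224, "wx": 0, "wy": 0, "wz": 0},
    {"x": 0.002, "y": 0.045, "z": 0.24, "wx": 0, "wy": 0, "wz": 0},
    {"x": 0.001, "y": 0.016, "z": 0.249, "wx": 0, "wy": 0, "wz": 0}
  ]
}}

```text
clock: 49.1
position: [0.5133, -0.3035, 0.0923]
tool_rot: [1.986, 1.569, 0.429]
force: [1.8, 7.6, 3.1]
grip_width: 0.0247
```

```bash
python3 -c "
from h import *
s=bot.observe();q=s['position'];print(q,s['force'],s['grip_width'])
d=q[:2]-[.5042,-.2543];print(np.hypot(*d),np.degrees(np.arctan2(d[1],d[0])))
arc((.5042,-.2543),-439.5,-13,8,.0915)"
```

```text
[ 0.51330803 -0.30345673  0.09227961] [1.81084389 7.57535142 3.0643354 ] 0.024670016882768184
0.04999340396952257 -79.50296465888219
{"x": 0.002, "y": -0.028, "z": 0.002, "wx": 0, "wy": 0, "wz": 0}, {"x": 0.002, "y": -0.056, "z": -0.003, "wx": 0, "wy": 0, "wz": 0}, {"x": 0.002, "y": -0.082, "z": -0.014, "wx": 0, "wy": 0, "wz": 0}, {"x": 0.002, "y": -0.105, "z": -0.031, "wx": 0, "wy": 0, "wz": 0}, {"x": 0.002, "y": -0.124, "z": -0.052, "wx": 0, "wy": 0, "wz": 0}, {"x": 0.002, "y": -0.137, "z": -0.077, "wx": 0, "wy": 0, "wz": 0}, {"x": 0.002, "y": -0.145, "z": -0.104, "wx": 0, "wy": 0, "wz": 0}, {"x": 0.002, "y": -0.146, "z": -0.133, "wx": 0, "wy": 0, "wz": 0}
ends at -543.5
```

Emit:
{"op": "servo_tool", "data": {
  "targets": [
    {"x": 0.002, "y": -0.028, "z": 0.002, "wx": 0, "wy": 0, "wz": 0},
    {"x": 0.002, "y": -0.056, "z": -0.003, "wx": 0, "wy": 0, "wz": 0},
    {"x": 0.002, "y": -0.082, "z": -0.014, "wx": 0, "wy": 0, "wz": 0},
    {"x": 0.002, "y": -0.105, "z": -0.031, "wx": 0, "wy": 0, "wz": 0},
    {"x": 0.002, "y": -0.124, "z": -0.052, "wx": 0, "wy": 0, "wz": 0},
    {"x": 0.002, "y": -0.137, "z": -0.077, "wx": 0, "wy": 0, "wz": 0},
    {"x": 0.002, "y": -0.145, "z": -0.104, "wx": 0, "wy": 0, "wz": 0},
    {"x": 0.002, "y": -0.146, "z": -0.131, "wx": 0, "wy": 0, "wz": 0},
    {"x": 0.002, "y": -0.146, "z": -0.131, "wx": 0, "wy": 0, "wz": 0},
    {"x": 0.002, "y": -0.146, "z": -0.131, "wx": 0, "wy": 0, "wz": 0}
  ]
}}

```text
clock: 50.35
position: [0.4545, -0.2543, 0.0922]
tool_rot: [0.976, 1.566, -0.583]
force: [3.5, -12.6, 5.0]
grip_width: 0.0246
```

```bash
python3 -c "
from h import *
s=bot.observe();q=s['position'];print(q,s['force'],s['grip_width'])
d=q[:2]-[.5042,-.2543];print(np.hypot(*d),np.degrees(np.arctan2(d[1],d[0])))
snap('side','s7')
b=cv2.resize(cv2.imread('pics/s7.png')[170:390,180:380],None,fx=2.6,fy=2.6,interpolation=2); cv2.imwrite('pics/c7.png',b)"
```

```text
[ 0.45448006 -0.25428817  0.09220371] [  3.52093872 -12.5746263    5.02273791] 0.02460513285523408
0.04971993945378234 179.98636212318183
```

View pics/c7.png

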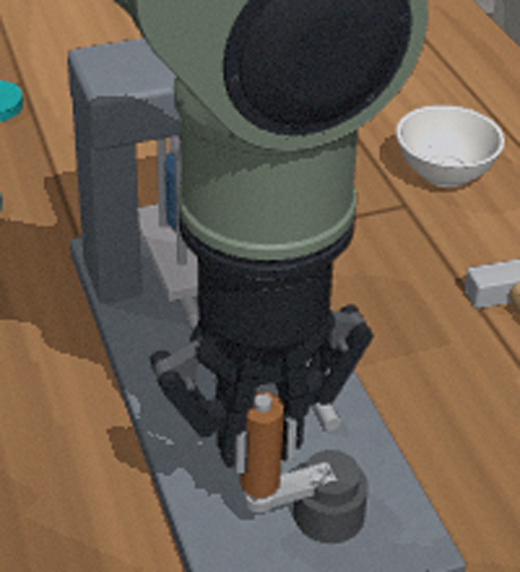

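The crank is at its home stop, with a 12.6 N reaction, and the sleeve still held. Release and withdraw.

Emit:
{"op": "servo_tool", "data": {
  "targets": [
    {"x": 0, "y": 0, "z": 0, "wx": 0, "wy": 0, "wz": 0},
    {"x": 0, "y": 0, "z": 0, "wx": 0, "wy": 0, "wz": 0},
    {"x": 0, "y": 0, "z": 0, "wx": 0, "wy": 0, "wz": 0},
    {"x": -0.08, "y": 0, "z": 0, "wx": 0, "wy": 0, "wz": 0},
    {"x": -0.2, "y": 0, "z": 0, "wx": 0, "wy": 0, "wz": 0},
    {"x": -0.35, "y": 0, "z": 0, "wx": 0, "wy": 0, "wz": 0},
    {"x": -0.5, "y": 0, "z": 0.05, "wx": 0, "wy": 0, "wz": 0},
    {"x": -0.5, "y": 0, "z": 0.2, "wx": 0, "wy": 0, "wz": 0},
    {"x": -0.5, "y": 0, "z": 0.35, "wx": 0, "wy": 0, "wz": 0},
    {"x": -0.5, "y": 0, "z": 0.4, "wx": 0, "wy": 0, "wz": 0},
    {"x": -0.5, "y": 0, "z": 0.4, "wx": 0, "wy": 0, "wz": 0}
  ],
  "grip": 0.2
}}

```text
clock: 51.78
position: [0.4553, -0.4143, 0.2918]
tool_rot: [1.181, 1.567, -0.379]
force: [0.7, 1.1, -0.9]
grip_width: 0.0509
```

```bash
python3 -c "
from h import *
s=bot.observe();print(s['position'],s['force'],s['grip_width'])
p,d=snap('top');[print(r) for r in rounds(p)]
snap('side','s8')
a=cv2.resize(p[120:300,120:440],None,fx=1.7,fy=1.7,interpolation=2)[...,::-1]
b=cv2.resize(cv2.imread('pics/s8.png')[170:390,140:460],None,fx=1.7,fy=1.7,interpolation=2)
cv2.imwrite('pics/c8.png',np.vstack([a,b])[:600])"
```

```text
[ 0.45528895 -0.41433372  0.2918451 ] [ 0.72546905  1.08045585 -0.9410327 ] 0.05089869042518605
```

View pics/c8.png

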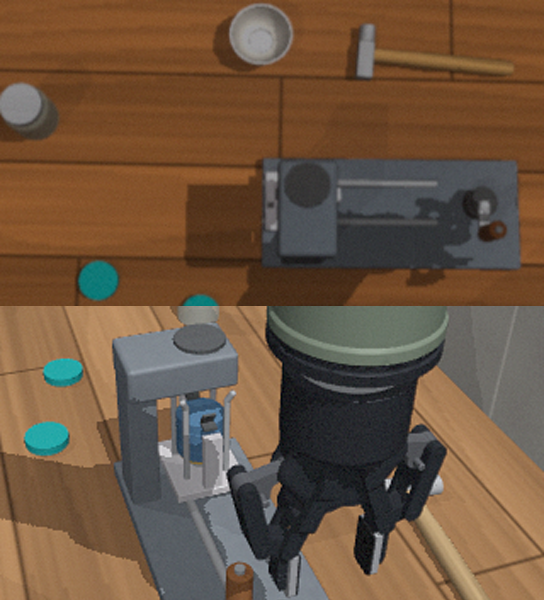

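The feeder is home under the head with the blue stack inside the rods. The sleeve is on the -x side, the bench has no blue rounds left, and the jar, bowl, hammer and turquoise discs look untouched.

```bash
python3 -c "
from workcell import bot
print(bot.job_done())"
```

```text
the job is handed in; nothing more can be done
None
```

I wound the feeder out to its stop by the sleeve and pressed all four blue rounds in under the catches. Then I wound the loaded feeder home to its stop by the sleeve, let go, and handed the job in at about 52 s; no verdict is reported.

**Last checks**
- **Rounds:** the stack's top read 120.6 mm after every press, against the catches' underside at 120 mm. No blue round was left on the bench.
- **Feeder:** the crank was hard against the home stop, with about a 12.6 N reaction, and the final picture shows the feeder under the head. I did not read the slide distance directly.
- **Robot:** the hand was clear, with only about 1 N read at the wrist.
- **Left alone:** the jar, hammer, bowl and turquoise discs look unmoved in the final pictures.

**Disagreements**
- **First winding:** the sleeve seems to have shifted about 4–6 mm in the pads during the first arc, with a sideways force of about 38 N. I corrected the arc centre and the rest went round with low force. The second grip matched the cameras.
- **Cameras:** the two cameras differed by about 2 mm in y.

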